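# Sort the mixed washers and tip the steel ones into the bin

### The job

Brass washers have got in among the steel ones on the green tipping tray: pick the brass ones off the level tray and put them in the round steel dish, leaving the steel ones on the tray, and stand the blue bin centrally under the tray's open corner. Only then lift the tray by its handle so that the steel washers slide out through the corner into the bin, let the tray right back down and draw the filled bin out clear of the tray. The stray steel washers beside the tray go into the bin as well, at any time; do not disturb the bottle, the marker or the little pot.

Things in the scene. Friction and masses are not known exactly. Their poses are not given: they have to be found in the camera images.
- stand: dark steel stand of the tipping tray, fixed on the beech board that lies on the workbench and carries the whole job (318 x 743 mm, its top 45 mm above the workbench top); origin on the board straight below the middle of the tray's pivot axis, x along the pivot axis, y level from the spout towards the handle, z up. The two pivot cheeks stand at x = +-136 mm (6 mm thick, y -22 to 44 mm); the space between them is free in front of y = +15 mm (a low rail lies behind that)
- tray (a joint): tilt of the green enamelled tray about the stand's x axis, 148 mm above the workbench top: 0 = level and resting on its stop, grows as the handle end is lifted, 0.8 rad at the upper stop. The pivot is damped (about 1.2 N m per rad/s) with no catch: let go, the tray of about 0.5 kg sinks slowly back to level. The enamel is slippery: washers start to slide at 0.25 to 0.4 rad
- tray_mid (a point): middle of the tray floor (its upper face is 106 mm above the board, 151 mm above the workbench, when level). The tray is a 240 mm square plate set cornerwise, sides at 45 degrees to the stand's x and y, with a rim 16 mm high above the floor and 4 mm thick. In the stand's frame, level: the spout corner is cut off at y = -50 mm leaving a 148 mm wide open notch without rim, the far corner is cut off at y = 190 mm, the side corners at x = +-150 mm
- tray_handle (a point): middle of the tray's black handle bar, 14 mm thick and 84 mm long parallel to the pivot axis, 235 mm from the pivot axis on the far side from the spout and 8 mm above it when level (111 mm above the board, 156 mm above the workbench); 37 mm of free space between bar and tray rim; moves with the tray
- spout (a point): middle of the spout lip with the tray level, 106 mm above the board, 50 mm from the pivot axis; fixed. As the tray tips, the lip dips to about 70 mm above the board
- bin_mid (a point): loose blue open parts bin, 200 (x) x 145 (y) x 55 mm high, walls and floor 4 mm, 0.24 kg, standing on the board; this point is the centre of the box half-way up (27.5 mm), z up. A pull is moulded on the outside of its -y wall: 70 mm along x, 26 mm high down from the rim; wall and pull together are 12 mm thick (y = -68.5 to -80.5 mm) and can be pinched from above
- dish: round stainless dish, 132 mm across the rim, 26 mm high, inner floor 4 mm up and about 110 mm across; 0.3 kg, loose; origin at the centre of its underside
- brass_1_mid (a point): thick yellow brass washer lying flat, 50 mm across, 6 mm thick, 21 mm hole, about 0.08 kg; this point is its centre, 3 mm above its underside, z up its axis; starts on the tray (may be absent)
- brass_2_mid (a point): thick yellow brass washer lying flat, 50 mm across, 6 mm thick, 21 mm hole, about 0.08 kg; this point is its centre, 3 mm above its underside, z up its axis; starts on the tray (may be absent)
- brass_3_mid (a point): thick yellow brass washer lying flat, 50 mm across, 6 mm thick, 21 mm hole, about 0.08 kg; this point is its centre, 3 mm above its underside, z up its axis; starts on the tray (may be absent)
- brass_4_mid (a point): thick yellow brass washer lying flat, 50 mm across, 6 mm thick, 21 mm hole, about 0.08 kg; this point is its centre, 3 mm above its underside, z up its axis; starts on the tray (may be absent)
- steel_1_mid (a point): thick grey steel washer lying flat, 50 mm across, 6 mm thick, 21 mm hole, about 0.08 kg; this point is its centre, 3 mm above its underside, z up its axis; starts on the tray
- steel_2_mid (a point): thick grey steel washer lying flat, 50 mm across, 6 mm thick, 21 mm hole, about 0.08 kg; this point is its centre, 3 mm above its underside, z up its axis; starts on the tray
- steel_3_mid (a point): thick grey steel washer lying flat, 50 mm across, 6 mm thick, 21 mm hole, about 0.08 kg; this point is its centre, 3 mm above its underside, z up its axis; starts on the tray
- steel_4_mid (a point): thick grey steel washer lying flat, 50 mm across, 6 mm thick, 21 mm hole, about 0.08 kg; this point is its centre, 3 mm above its underside, z up its axis; starts on the board, left of the tray (may be absent)
- steel_5_mid (a point): thick grey steel washer lying flat, 50 mm across, 6 mm thick, 21 mm hole, about 0.08 kg; this point is its centre, 3 mm above its underside, z up its axis; starts on the board, left of the tray (may be absent)
- solvent: bystander: small white bottle with an orange cap, 42 mm across, 121 mm high; origin under its centre
- marker: bystander: black and red marker pen lying on the board, 132 mm long, 17 mm thick; origin under its centre
- cap_jar: bystander: small black pot with a white cap, 38 mm across, 32 mm high; origin under its centre

How it is judged (in metres and radians):
On the way, in this order (a step that is already met when the one before it is completed fails the run):
1. all brass washers lie in the dish, the tray is level with its steel washers still on it, and the bin stands centrally under the spout (horizontal distance between each of brass_1_mid, brass_2_mid, brass_3_mid, brass_4_mid and dish below 0.06 m and z of each of brass_1_mid, brass_2_mid, brass_3_mid, brass_4_mid in the frame of dish below 0.04 m and height (world z) of each of steel_1_mid, steel_2_mid, steel_3_mid above 0.145 m and x of bin_mid in the frame of stand between -0.05 and 0.05 m and y of bin_mid in the frame of stand between -0.125 and -0.025 m and height (world z) of bin_mid below 0.08 m and value of joint tray below 0.1 rad), for 0.2 s.
2. the tray is tipped up by at least 0.5 rad (value of joint tray above 0.5 rad), for 0.2 s.
At the end, for the whole second after the job is handed in: Every steel washer lies in the bin (centre within the walls, below the rim), every brass washer in the dish (centre within 60 mm of its centre, under 40 mm up), the tray is level (under 0.03 rad), the bin stands flat on the board, its centre over 125 mm in front of the pivot axis (x of steel_1_mid in the frame of bin_mid between -0.096 and 0.096 m and y of steel_1_mid in the frame of bin_mid between -0.069 and 0.069 m and z of steel_1_mid in the frame of bin_mid between -0.027 and 0.025 m and x of steel_2_mid in the frame of bin_mid between -0.096 and 0.096 m and y of steel_2_mid in the frame of bin_mid between -0.069 and 0.069 m and z of steel_2_mid in the frame of bin_mid between -0.027 and 0.025 m and x of steel_3_mid in the frame of bin_mid between -0.096 and 0.096 m and y of steel_3_mid in the frame of bin_mid between -0.069 and 0.069 m and z of steel_3_mid in the frame of bin_mid between -0.027 and 0.025 m and x of steel_4_mid in the frame of bin_mid between -0.096 and 0.096 m and y of steel_4_mid in the frame of bin_mid between -0.069 and 0.069 m and z of steel_4_mid in the frame of bin_mid between -0.027 and 0.025 m and x of steel_5_mid in the frame of bin_mid between -0.096 and 0.096 m and y of steel_5_mid in the frame of bin_mid between -0.069 and 0.069 m and z of steel_5_mid in the frame of bin_mid between -0.027 and 0.025 m and horizontal distance between each of brass_1_mid, brass_2_mid, brass_3_mid, brass_4_mid and dish below 0.06 m and z of each of brass_1_mid, brass_2_mid, brass_3_mid, brass_4_mid in the frame of dish below 0.04 m and value of joint tray below 0.03 rad and y of bin_mid in the frame of stand below -0.125 m and angle between bin_mid's own z axis and vertical below 0.1 rad and height (world z) of bin_mid below 0.08 m); the robot touches nothing.
It fails at once if the bottle, the marker or the little pot is moved by more than 30 mm (distance of any of solvent, marker, cap_jar from where it was at the start of the episode above 0.03 m).
Of brass_1, brass_2, brass_3, brass_4 only 3 to 4 are there at a start; the rules pass over those that are not, and their reading is None.
Of steel_4, steel_5 only 1 to 2 are there at a start; the rules pass over those that are not, and their reading is None.
At some moment in a run one of bin, dish, steel_4, steel_5 may be knocked a few centimetres aside while the robot is not near it.
Once in a run the grip may slacken for a moment while it holds something.
It also fails if it takes over 210 s, if anything falls off the work surface, if the arm or the gripper's body presses on something with over 40 N, if the wrist force passes 120 N, or if a joint passes its speed limit or range.

### The arm

A 6-joint arm with a two-finger parallel gripper is mounted at the origin on a cart in front of the work surface, level with it; the furniture and walls round the work are solid. World frame = base frame: x ahead of the robot, y to its left, z up, the work surface at z = 0. Lengths are in m, angles in degrees, forces in N, time in s.
With the tool pointing down it reaches from about 0.325 to 0.9 m from the base axis. Payload 6.1 kg.
Tool frame: the origin (TCP) lies at the very end of the fingers, on their centre line; the grasp point (between the pads) lies 19 mm behind it; z points along the fingers, y is the line along which they close (so a half turn about z gives the same grasp; the last joint's range is limited). The gripper opens to 85 mm and grips with 20 to 120 N. Pads are 22 mm wide; open, the fingers measure 114 mm over their backs; the gripper's body (76 mm by 85 mm) begins 54 mm behind the grasp point. The pads swing forward as they close: fully open they stand 13 mm farther back than shut.
Start: joints at [59.181, 12.628, 87.462, -0, 79.91, -7.225], TCP at [0.25, 0.573, 0.231] pointing down, gripper open.
Joint ranges: [-170.65, 170.65], [-52.31, 119.04], [5.05, 147.46], [-71.25, 251.25], [11.57, 151.72], [-153.62, 153.62]. Speed limits (degrees/s): [147.25, 147.25, 172.46, 180, 180, 180].

### API

Orientations are given as [roll, pitch, yaw] about the fixed x, y, z axes, in that order (R = Rz(yaw) Ry(pitch) Rx(roll)).
In Python, from rig import ctrl gives the robot as it stands. The module is installed in compiled form; this text tells all that it offers.
- The arm moves only by the tool send_rows, never from a script. Its arguments are lists of equal length, an entry for each row: "offset": the shift along the world's x, y, z scaled (see below), a list of three; "turn": the turn, a rotation vector about the world's x, y, z scaled (see below), a list of three. A call has 1 to 5 rows; each row is the pose to reach, as a shift and turn from the pose commanded when the call began; what a row does not reach only later rows make up. The controller multiplies each number of a shift by 250 mm and each number of a turn by pi/2 rad. A row lasts 1/12 s, in which the tool goes at most 41.7 mm and 7.16 degrees, less where a joint would pass 70% of its speed; a pose out of reach is approached as far as the arm can. A call with a number of a shift or a turn outside -1 to 1 is refused whole. A call with a gripper value outside its range is refused whole. "gripper" is the opening, from 0 (shut) to 1 (fully open), set as the call begins (left out, the last holds). The fingers move at their own pace and stop on an object; "newtons" is the grip in N (left out, the last holds). Time passes only in rows, so rows that repeat a pose let the fingers close. It gives the time, the measured TCP pose, the force, the opening and the grip force at its end, in the units of the state.
- ctrl.read_state(): the state, without advancing time (a new reading comes with each control period).
- ctrl.get_image(name): name is "scene" or "side" or "wrist"; returns a dict with "pixels" (420x560x3 uint8, blue, green, red), "mtx" (3x3 intrinsics, pixels), "T" (4x4, takes a point from camera to world coordinates). Camera axes: x right, y down, z forward; pixel columns grow to the right and rows downward; lengths in m; the calibration is good to about 2 mm. The wrist camera is an equidistant fisheye: a pixel r from the principal point sees the ray r / f radians off the axis. A picture is of the moment at which its call begins. There is no depth.
- ctrl.hand_in(): hands the job in; it is judged then, once.
Trained networks look in a picture, given as the dict that the camera call returned (one of the last four; its "shot" number tells which), for a name from the list of things; names that differ only in an ending like _2 or _b are one class to them, and where a whole thing is asked for, a point or a joint stands for the part that bears it (a point fixed in the world has none). Each returns a list of dicts, best first, with "p" (0 to 1); they miss things now and then, are a little off and sometimes report something else, mostly with a low value. They report only what shows in the picture. A call takes as long as a camera call.
- ctrl.regions_of(picture, target): "region" (420x560 bool, what is visible of it) and "box" ([left, top, right, bottom] in pixels, round what is visible of it).
The state is a dict: "clock": time; "q": joint angles; "joint_velocities": joint speeds; "effort": joint torques, N m; "tool_pos": TCP position; "tool_rot": TCP orientation; "wrist_force": force on the tool from outside, world axes, zero at the start; "moment": the same for the moment, N m; "gripper_width": finger opening in m; "grip_force": force on a finger pad.
Only numpy, scipy, OpenCV 4.12 (cv2) and the standard library are available. Lean on these libraries where they do the work, as an engineer would, in place of code of your own. Each camera call takes 0.05 s, during which the arm holds its last target. There are 200 camera calls.

## Working session

There is one attempt and no reset: what is moved stays moved. The work goes in short steps, Python scripts to look and compute and a tool call to move; the robot and the scene stay as the last step left them, time stands still between calls to the robot, and variables do not carry over. Pictures are saved under pics/ and viewed, at most 17 in all, crops included, and the job is handed in when it is done.

Besides the shell and the picture viewer there is one more tool, called after "Emit:" as name(argument=value, ...) on one line, values as JSON. send_rows: Moves the arm, as the interface text tells. Its arguments: {"type":"object","properties":{"offset":{"type":"array","items":{"type":"array","items":{"type":"number"}}},"turn":{"type":"array","items":{"type":"array","items":{"type":"number"}}},"gripper":{"type":"number"},"newtons":{"type":"number"}},"required":["offset","turn"]}

```bash
mkdir -p pics; cat > h.py <<'E'
import numpy as np, cv2, json
from rig import ctrl
def shot(n,save=None):
    d=ctrl.get_image(n)
    if save: cv2.imwrite('pics/'+save+'.png',np.ascontiguousarray(d['pixels']))
    return d
def ray(d,u,v,fish=False):
    K=d['mtx'];T=np.array(d['T'])
    x=(u-K[0][2])/K[0][0];y=(v-K[1][2])/K[1][1]
    if fish:
        r=np.hypot(x,y);s=np.sin(r)/r if r>1e-9 else 1
        c=np.array([x*s,y*s,np.cos(r)])
    else: c=np.array([x,y,1.])
    c=T[:3,:3]@c
    return T[:3,3],c/np.linalg.norm(c)
def atz(d,u,v,z,fish=False):
    o,r=ray(d,u,v,fish);return o+r*(z-o[2])/r[2]
def tri(rs):
    A=sum(np.eye(3)-np.outer(r,r) for o,r in rs);b=sum((np.eye(3)-np.outer(r,r))@o for o,r in rs)
    p=np.linalg.solve(A,b);e=[np.linalg.norm(np.cross(p-o,r)) for o,r in rs]
    return p,max(e)
def find(d,n,pmin=.3):
    out=[]
    for x in ctrl.regions_of(d,n):
        if x['p']<pmin: continue
        m=np.argwhere(x['region']);b=x['box']
        # centroid of region filled hull
        c=cv2.convexHull(m[:,::-1].astype(np.int32));M=cv2.moments(c)
        cu=M['m10']/M['m00'] if M['m00']>0 else m[:,1].mean();cv=M['m01']/M['m00'] if M['m00']>0 else m[:,0].mean()
        out.append((round(x['p'],2),round(cu,1),round(cv,1),[int(i) for i in b],len(m)))
    return out
E
python3 - <<'E'
from h import *
np.set_printoptions(precision=3,suppress=True)
for n in ['scene','side','wrist']:
    d=shot(n,n+'0');print(n,d['mtx'],d['T'])
    for t in ['tray','bin_mid','dish','brass_1_mid','steel_1_mid','solvent','marker','cap_jar','stand']:
        print(t,find(d,t))
print(ctrl.read_state())
E
```

```text
scene [[430.196   0.    281.808]
 [  0.    430.196 203.434]
 [  0.      0.      1.   ]] [[ 0.506 -0.56   0.656 -0.026]
 [-0.862 -0.348  0.368 -0.444]
 [ 0.023 -0.752 -0.659  0.735]
 [ 0.     0.     0.     1.   ]]
tray [(0.59, 259.1, 201.9, [186, 154, 333, 258], 7168)]
bin_mid [(0.75, 370.7, 296.8, [317, 235, 421, 359], 8680), (0.61, 259.4, 201.9, [186, 157, 333, 255], 7445)]
dish [(0.61, 138.3, 221.3, [109, 198, 168, 245], 2135), (0.54, 258.9, 201.6, [187, 154, 332, 256], 7516)]
brass_1_mid [(0.89, 303.8, 206.0, [291, 197, 312, 215], 365)]
steel_1_mid [(0.84, 283.4, 223.3, [271, 213, 296, 233], 323)]
solvent [(0.6, 406.0, 229.7, [394, 209, 416, 250], 546)]
marker []
cap_jar [(0.71, 174.0, 251.2, [166, 241, 185, 264], 345)]
stand [(0.76, 260.7, 212.6, [187, 157, 329, 294], 8456), (0.68, 269.4, 202.6, [259, 194, 281, 212], 311)]
side [[467.186   0.    274.226]
 [  0.    467.186 209.189]
 [  0.      0.      1.   ]] [[ 0.992 -0.1    0.083  0.442]
 [-0.129 -0.684  0.718 -1.016]
 [-0.014 -0.722 -0.691  0.979]
 [ 0.     0.     0.     1.   ]]
tray [(0.61, 272.1, 188.8, [216, 149, 328, 222], 
[... 868 characters left out ...]
[5, 411, 11, 419], 39)]
dish [(0.73, 123.6, 398.7, [109, 369, 140, 418], 1046)]
brass_1_mid []
steel_1_mid [(0.48, 123.3, 399.2, [105, 369, 137, 418], 1060)]
solvent []
marker []
cap_jar []
stand [(0.86, 11.5, 401.0, [0, 383, 24, 420], 484)]
{'clock': 1.5, 'q': array([59.183, 12.629, 87.461, -0.001, 79.908, -7.224]), 'joint_velocities': array([ 0.005, -0.094,  0.09 , -0.085,  0.024, -0.015]), 'effort': array([  0.001, -49.683, -38.973,  -0.   ,   0.001,   0.   ]), 'tool_pos': array([0.25 , 0.573, 0.231]), 'tool_rot': array([179.999,   0.001, 156.407]), 'wrist_force': array([0.35, 0.37, 0.55]), 'moment': array([ 0.016, -0.071,  0.026]), 'grip_force': 0.0, 'gripper_width': 0.08537283151042534}
```

View pics/scene0.png

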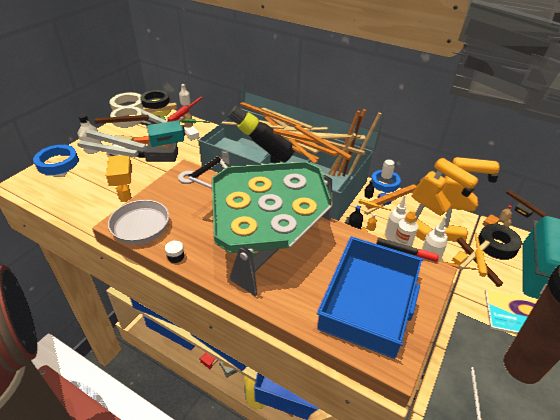

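View pics/side0.png

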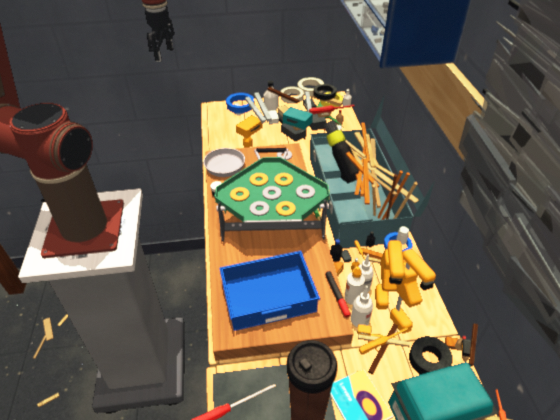

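The scene shows brass at (260,184), (238,200), (244,225) and (305,206). Steel on the tray is at (295,181), (270,202) and (283,223). There is one stray steel washer at (187,177) behind the handle, the dish at (138,221), the pot at (174,251) and the bin at (370,297). The marker lies at (405,250), next to the bin. In the side view the handle is at about (268,150) and the spout faces the bin.

```bash
python3 - <<'E'
from h import *
np.set_printoptions(precision=3,suppress=True)
a=shot('scene');b=shot('side')
P={'b_A':((260,184),(258,179)),'b_B':((238,200),(239,194)),'b_C':((244,225),(259,208)),'b_D':((305,206),(285,208)),
'b_A2':((260,184),(283,179)),'b_D?':((305,206),(305,191)),'s_mid':((270,202),(272,192)),'stray':((187,177),(286,155)),'handle':((205,168),(270,150)),
'dish':((138.5,221.5),(224.5,160.5)),'solvent':((406,230),(354,285)),'jar':((174,251),(216,187)),'marker':((408,249),(338,295)),'bin':((371,297),(268.5,290))}
for k,(p,q) in P.items():
    print(k,*tri([ray(a,*p),ray(b,*q)]))
for d,n in ((a,'scene'),(b,'side')):
    hsv=cv2.cvtColor(np.ascontiguousarray(d['pixels']),cv2.COLOR_BGR2HSV)
    for nm,lo,hi in (('brass',(20,120,100),(35,255,255)),('grey',(0,0,110),(179,60,255))):
        m=cv2.inRange(hsv,lo,hi)
        N,l,s,c=cv2.connectedComponentsWithStats(m)
        for i in range(1,N):
            if 60<s[i,4]<700:
                x,y,w,h,_=s[i];u,v=x+w/2-.5,y+h/2-.5
                if (180<u<335 and 150<v<260): print(n,nm,(u,v),s[i,4],w,h,'z.154',atz(a if n=='scene' else b,u,v,.154),'z.048',atz(d,u,v,.048)[:2])
E
```

```text
b_A [ 0.51  -0.098  0.216] 0.007196417916287022
b_B [ 0.463 -0.086  0.183] 0.02468864929961355
b_C [ 0.513 -0.054  0.077] 0.01101371776948211
b_D [ 0.568 -0.165  0.158] 0.0010103519922811022
b_A2 [ 0.579 -0.05   0.157] 0.00044784010605471717
b_D? [ 0.615 -0.133  0.145] 0.03011408503246898
s_mid [ 0.543 -0.097  0.156] 0.001022126720740651
stray [0.626 0.209 0.04 ] 0.0007656738171135292
handle [0.56  0.083 0.16 ] 0.0005035695515551772
dish [0.423 0.176 0.063] 0.0027555858345075764
solvent [ 0.711 -0.352  0.061] 0.002671881190730573
jar [0.391 0.043 0.07 ] 0.002237473402170467
marker [ 0.667 -0.372  0.054] 0.0009133031668106595
bin [ 0.5   -0.349  0.067] 0.003696453274011568
scene brass (np.float64(188.0), np.float64(156.0)) 147 25 19 z.154 [0.582 0.15  0.154] z.048 [0.692 0.258]
scene brass (np.float64(259.5), np.float64(183.5)) 199 24 14 z.154 [ 0.583 -0.046  0.154] z.048 [0.695 0.027]
scene brass (np.float64(237.5), np.float64(199.0)) 223 24 15 z.154 [ 0.516 -0.035  0.154] z.048 [0.615 0.04 ]
scene brass (np.float64(304.0), np.float64(205.5)) 231 25 16 z.154 [ 0.571 -0.162  0.154] z.
[... 1390 characters left out ...]
 48 z.154 [ 0.368 -0.214  0.154] z.048 [ 0.359 -0.111]
side grey (np.float64(284.0), np.float64(154.0)) 90 15 11 z.154 [0.599 0.066 0.154] z.048 [0.619 0.206]
side grey (np.float64(216.0), np.float64(186.0)) 62 11 11 z.154 [ 0.397 -0.047  0.154] z.048 [0.391 0.077]
side grey (np.float64(305.0), np.float64(191.0)) 204 19 15 z.154 [ 0.631 -0.102  0.154] z.048 [0.655 0.015]
side grey (np.float64(271.5), np.float64(192.5)) 204 20 14 z.154 [ 0.542 -0.095  0.154] z.048 [0.555 0.023]
side grey (np.float64(259.0), np.float64(208.0)) 218 21 15 z.154 [ 0.503 -0.15   0.154] z.048 [ 0.511 -0.039]
side grey (np.float64(272.0), np.float64(220.5)) 153 59 4 z.154 [ 0.53  -0.2    0.154] z.048 [ 0.542 -0.095]
```

Emit:
send_rows(offset=[[0.06,-0.12,0.03],[0.12,-0.24,0.06],[0.18,-0.36,0.09],[0.24,-0.48,0.12],[0.3,-0.6,0.15]], turn=[[0,0,0],[0,0,0],[0,0,0],[0,0,0],[0,0,0]])

```text
clock: 2.02
tool_pos: [0.3255, 0.4214, 0.2692]
tool_rot: [180.0, 0.0, 156.4]
wrist_force: [0.6, -0.4, 0.4]
gripper_width: 0.0857
grip_force: 0.0
```

Emit:
send_rows(offset=[[0.06,-0.12,0.03],[0.12,-0.24,0.06],[0.18,-0.36,0.09],[0.24,-0.48,0.12],[0.3,-0.6,0.15]], turn=[[0,0,0],[0,0,0],[0,0,0],[0,0,0],[0,0,0]])

```text
clock: 2.43
tool_pos: [0.4006, 0.2713, 0.3069]
tool_rot: [180.0, 0.0, 156.4]
wrist_force: [0.6, 0.4, -0.7]
gripper_width: 0.0853
grip_force: 0.0
```

Emit:
send_rows(offset=[[0.06,-0.12,0.03],[0.12,-0.24,0.06],[0.18,-0.36,0.09],[0.24,-0.48,0.12],[0.3,-0.6,0.15]], turn=[[0,0,0],[0,0,0],[0,0,0],[0,0,0],[0,0,0]])

```text
clock: 2.85
tool_pos: [0.4756, 0.1212, 0.3445]
tool_rot: [180.0, 0.0, 156.4]
wrist_force: [0.1, 0.3, -0.1]
gripper_width: 0.0852
grip_force: 0.0
```

```bash
python3 - <<'E'
from h import *
np.set_printoptions(precision=3,suppress=True)
d=shot('wrist','w1')
print(d['T'])
for t in ['tray_handle','dish','brass_1_mid','steel_1_mid','cap_jar']:
    for f in find(d,t,.25):
        print(t,f,[atz(d,f[1],f[2],z,True)[:2] for z in (.048,.154)])
print(ctrl.read_state())
E
```

```text
[[ 0.4    0.877  0.266  0.408]
 [ 0.917 -0.383 -0.116  0.15 ]
 [ 0.     0.29  -0.957  0.488]
 [ 0.     0.     0.     1.   ]]
tray_handle (0.56, 185.9, 275.1, [71, 191, 308, 367], 15537) [array([ 0.561, -0.091]), array([ 0.524, -0.033])]
tray_handle (0.28, 109.1, 289.1, [90, 268, 124, 310], 741) [array([ 0.534, -0.246]), array([ 0.504, -0.15 ])]
dish (0.59, 308.4, 119.9, [257, 66, 361, 169], 8133) [array([0.423, 0.174]), array([0.42 , 0.169])]
steel_1_mid (0.95, 109.2, 289.1, [91, 270, 126, 310], 709) [array([ 0.534, -0.245]), array([ 0.504, -0.15 ])]
cap_jar (0.96, 211.1, 140.6, [195, 129, 227, 159], 703) [array([0.395, 0.042]), array([0.398, 0.068])]
{'clock': 3.15, 'q': array([  5.343,  -9.003,  97.74 ,   0.028,  91.306, -61.097]), 'joint_velocities': array([ 1.04 , -0.079,  0.21 , -0.178,  0.103, -0.158]), 'effort': array([ -0.77 , -32.714, -40.667,  -0.052,  -0.017,   0.001]), 'tool_pos': array([0.475, 0.123, 0.343]), 'tool_rot': array([179.996,  -0.051, 156.441]), 'wrist_force': array([-0.178, -0.584, -0.529]), 'moment': array([-0.023,  0.114, -0.006]), 'grip_force': 0.0, 'gripper_width': 0.08540050092961665}
```

View pics/w1.png

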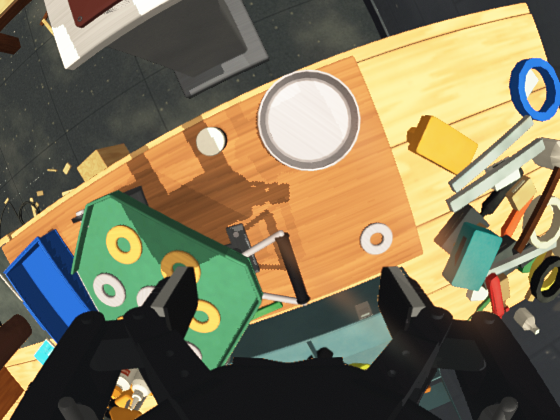

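The wrist view shows the dish at (308,120), the pot at (211,140), a single stray steel washer at (376,239) and the handle bar at (292,268). Nothing else stray is on the board. Next I'll refine these numbers and plan the grasp angles.

```bash
cat > plan.py <<'E'
from h import *
ex0=None
def frame(h,ang):
    ey=np.array([-np.sin(ang),np.cos(ang)]);ex=np.array([np.cos(ang),np.sin(ang)]);return h-.235*ey,ex,ey
def clear(c,others,o,ex,ey,w,th):
    t=np.radians(th);u=np.array([np.cos(t),np.sin(t)]);v=np.array([-u[1],u[0]])
    best=9
    for s in (1,-1):
        P=[c+s*u*(w/2+a)+v*b for a in np.linspace(0,.015,4) for b in np.linspace(-.011,.011,5)]
        for p in P:
            for q in others: best=min(best,np.linalg.norm(p-q)-.025)
            x,y=(p-o)@ex,(p-o)@ey-.046
            best=min(best,.116-(abs(x)+abs(y))/2**.5, .186-(y+.046),.146-abs(x))
    return best
E
python3 - <<'E'
from plan import *
np.set_printoptions(precision=4,suppress=True)
d=shot('wrist');a=shot('scene');b=shot('side')
print('stray w',atz(d,376.5,239,.051,True)); 
p=[(278,234),(305,302)]
H=[atz(d,*q,.162,True)[:2] for q in p];print('handle ends',H,np.linalg.norm(H[0]-H[1]))
# scene handle ends from color
for dd,n in ((a,'scene'),(b,'side')):
    r=[x for x in ctrl.regions_of(dd,'bin_mid') if x['p']>.5][0]['region']
    hsv=cv2.cvtColor(np.ascontiguousarray(dd['pixels']),cv2.COLOR_BGR2HSV)
    m=cv2.inRange(hsv,(105,150,40),(125,255,255))
    N,l,s,c=cv2.connectedComponentsWithStats(m);i=1+np.argmax(s[1:,4])
    hull=cv2.convexHull(np.argwhere(l==i)[:,::-1].astype(np.int32))
    ap=cv2.approxPolyDP(hull,3,True)[:,0];print(n,ap.tolist())
    for q in ap: print(q,atz(dd,*q,.1)[:2],atz(dd,*q,.045)[:2])
B=np.array([[.5825,-.0455],[.5155,-.035],[.458,-.0875],[.5705,-.161]]);S=np.array([[.543,-.096],[.632,-.1035],[.5045,-.1505]])
h=np.array([.56,.083]);o,ex,ey=frame(h,np.radians(-9))
print('pivot',o)
for i in (0,1,2,3):
    ot=list(S)+[B[j] for j in range(4) if j>i]
    for w in (.06,.066):
        r=sorted([(round(clear(B[i],ot,o,ex,ey,w,t)*1000,1),t) for t in range(0,180,5)])[::-1][:4];print(i,w,r)
E
```

```text
stray w [0.6182 0.2042 0.051 ]
handle ends [array([0.5155, 0.0944]), array([0.6062, 0.0884])] 0.09096839291055729
scene [[422, 258], [414, 309], [394, 358], [318, 329], [318, 310], [351, 237]]
[422 258] [ 0.6116 -0.4077] [ 0.6668 -0.4046]
[414 309] [ 0.4858 -0.4308] [ 0.5302 -0.4296]
[394 358] [ 0.3778 -0.4317] [ 0.4127 -0.4307]
[318 329] [ 0.3619 -0.3038] [ 0.3955 -0.2916]
[318 310] [ 0.3957 -0.2867] [ 0.4323 -0.273 ]
[351 237] [ 0.5911 -0.2644] [ 0.6445 -0.2489]
side [[315, 310], [234, 329], [220, 268], [300, 251], [318, 297]]
[315 310] [ 0.5953 -0.4375] [ 0.6049 -0.4013]
[234 329] [ 0.4138 -0.4608] [ 0.4121 -0.426 ]
[220 268] [ 0.3917 -0.2884] [ 0.3885 -0.2428]
[300 251] [ 0.5915 -0.2622] [ 0.6009 -0.215 ]
[318 297] [ 0.6087 -0.4042] [ 0.6191 -0.3659]
pivot [ 0.5232 -0.1491]
0 0.06 [(np.float64(9.6), 100), (np.float64(7.3), 105), (np.float64(7.1), 95), (np.float64(6.3), 130)]
0 0.066 [(np.float64(7.9), 100), (np.float64(5.5), 95), (np.float64(5.2), 105), (np.float64(3.3), 130)]
1 0.06 [(np.float64(16.3), 0), (np.float64(15.0), 5), (np.float64(13.8), 175), (np.float64(12.1), 10)]
1 0.066 [(np.float64(14.6), 0), (np.float64(13.8), 5), (np.float64(11.9), 175), (np.float64(10.5), 10)]
2 0.06 [(np.float64(23.5), 75), (np.float64(23.4), 70), (np.float64(22.2), 65), (np.float64(21.7), 35)]
2 0.066 [(np.float64(21.6), 75), (np.float64(21.0), 70), (np.float64(19.6), 65), (np.float64(19.1), 80)]
3 0.06 [(np.float64(14.2), 45), (np.float64(14.1), 40), (np.float64(13.9), 65), (np.float64(13.6), 50)]
3 0.066 [(np.float64(11.4), 65), (np.float64(11.2), 45), (np.float64(11.1), 40), (np.float64(10.6), 50)]
```

```bash
python3 -c "
import cv2
i=cv2.imread('pics/scene0.png')[150:265,165:340]
cv2.imwrite('pics/c1.png',cv2.resize(i,None,fx=4.5,fy=4.5,interpolation=2))"
```

```text
(no output)
```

View pics/c1.png

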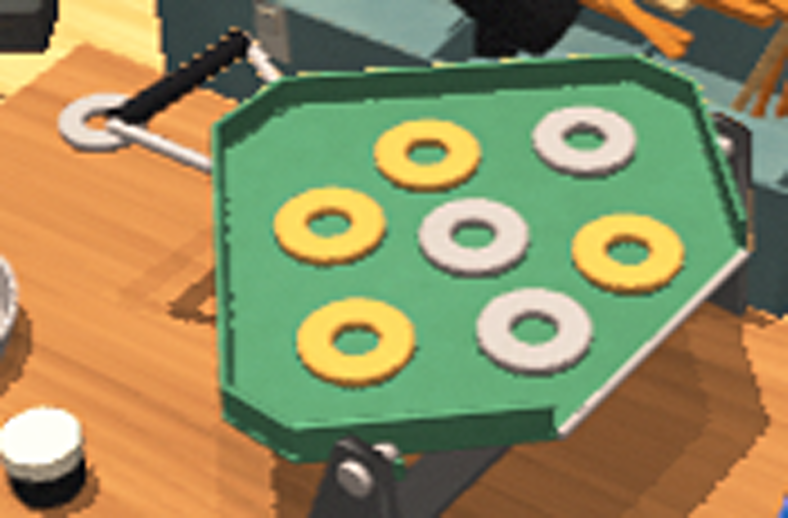

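The crop shows the tray's lip ends at (289.4,246.7) and (331.2,206) in the scene picture, and the handle bar from (189.4,176.2) to (220.1,158.9).

```bash
python3 - <<'E'
from plan import *
np.set_printoptions(precision=4,suppress=True)
a=shot('scene');b=shot('side')
L=[atz(a,289.4,246.7,.151)[:2],atz(a,331.2,206,.151)[:2]];H=[atz(a,191,176.5,.162)[:2],atz(a,219,160.5,.162)[:2]]
print('lip',L,np.linalg.norm(L[1]-L[0]),np.degrees(np.arctan2(*(L[1]-L[0])[::-1])))
print('hdl',H,np.linalg.norm(H[1]-H[0]),np.degrees(np.arctan2(*(H[1]-H[0])[::-1])))
lm=(L[0]+L[1])/2;hm=(H[0]+H[1])/2;v=hm-lm
print(lm,hm,np.linalg.norm(v),np.degrees(np.arctan2(v[1],v[0]))-90)
print('side lip',[atz(b,u,v,.151)[:2] for u,v in ((242,221.5),(301.5,220))])
E
```

```text
lip [array([ 0.4582, -0.1915]), array([ 0.6022, -0.2084])] 0.14493738481719373 -6.685561711971121
hdl [array([0.517, 0.087]), array([0.5967, 0.0715])] 0.08114700930948082 -10.997371751839346
[ 0.5302 -0.1999] [0.5568 0.0792] 0.2804038557848674 -5.447775714687424
side lip [array([ 0.4559, -0.1893]), array([ 0.6038, -0.2054])]
```

Emit:
send_rows(offset=[[0.03,-0.126,-0.03],[0.06,-0.25,-0.08],[0.1,-0.38,-0.16],[0.13,-0.5,-0.25],[0.162,-0.628,-0.376]], turn=[[0,0,-0.074],[0,0,-0.148],[0,0,-0.222],[0,0,-0.296],[0,0,-0.37]], gripper=0.74, newtons=40)

```text
clock: 3.92
tool_pos: [0.5162, -0.0329, 0.2534]
tool_rot: [179.8, 0.2, 122.8]
wrist_force: [1.5, 0.1, -0.0]
gripper_width: 0.0631
grip_force: 0.0
```

Emit:
send_rows(offset=[[0,0,0],[0,0,0],[0,0,0],[0,0,0],[0,0,0]], turn=[[0,0,-0.074],[0,0,-0.148],[0,0,-0.222],[0,0,-0.296],[0,0,-0.368]])

```text
clock: 4.33
tool_pos: [0.5149, -0.0314, 0.2523]
tool_rot: [-180.0, -0.0, 89.7]
wrist_force: [0.6, -0.7, -0.1]
gripper_width: 0.0633
grip_force: 0.0
```

```bash
cat > look.py <<'E'
from h import *
import sys
np.set_printoptions(precision=4,suppress=True)
def washers(d,z=.154,z2=None,fish=True,amin=150,amax=6000):
    hsv=cv2.cvtColor(np.ascontiguousarray(d['pixels']),cv2.COLOR_BGR2HSV)
    for nm,lo,hi in (('brass',(20,120,100),(35,255,255)),('grey',(0,0,120),(179,50,255))):
        m=cv2.inRange(hsv,lo,hi);N,l,s,c=cv2.connectedComponentsWithStats(m)
        for i in range(1,N):
            if amin<s[i,4]<amax:
                hull=cv2.convexHull(np.argwhere(l==i)[:,::-1].astype(np.int32))
                if len(hull)<5: continue
                P=np.array([atz(d,*q,z,fish)[:2] for q in hull[:,0]]);(x,y),r=cv2.minEnclosingCircle(P.astype(np.float32))
                if .02<r<.03: print(nm,s[i,:4],s[i,4],'xy',round(x,4),round(y,4),'r',round(r,4))
if __name__=='__main__':
    d=shot('wrist',sys.argv[1] if len(sys.argv)>1 else None)
    washers(d);print(ctrl.read_state()['tool_pos'],ctrl.read_state()['tool_rot'])
E
python3 look.py w2
```

```text
brass [534  44  26  57] 1027 xy 0.7626 0.1041 r 0.0277
brass [255 188  64  49] 1823 xy 0.5147 -0.0362 r 0.0253
brass [341 200  60  59] 1855 xy 0.5828 -0.0463 r 0.0257
brass [321 324  44  39] 857 xy 0.5712 -0.1636 r 0.0254
grey [525  23  22  44] 414 xy 0.7389 0.127 r 0.0262
grey [287  44  25  75] 667 xy 0.5223 0.0692 r 0.0287
grey [378  64  39  60] 517 xy 0.5985 0.0641 r 0.0272
grey [292 260  59  52] 1945 xy 0.5435 -0.0974 r 0.0256
grey [362 260  27  36] 367 xy 0.5913 -0.0914 r 0.0223
grey [395 264  48  48] 1257 xy 0.6343 -0.1051 r 0.0264
grey [249 316  55  42] 1464 xy 0.5041 -0.1529 r 0.0256
[ 0.515  -0.0313  0.2524] [-179.9884   -0.0049   89.2996]
```

View pics/w2.png

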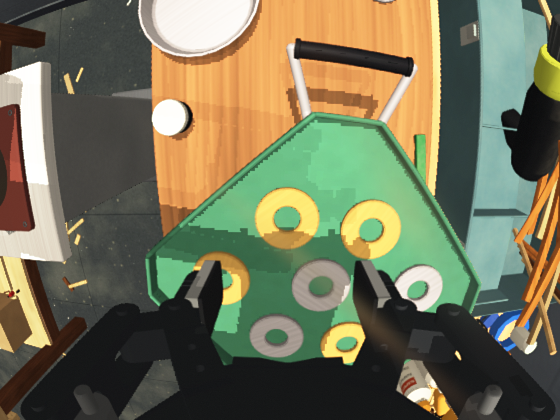

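The view agrees with the tray map. The target brass washer is at (287,217), clear of its neighbours along x. Going down.

Emit:
send_rows(offset=[[0,-0.01,-0.1],[0,-0.018,-0.2],[0,-0.018,-0.3],[0,-0.018,-0.37],[0,-0.018,-0.37]], turn=[[0,0,0],[0,0,0],[0,0,0],[0,0,0],[0,0,0]])

```text
clock: 4.8
tool_pos: [0.512, -0.0351, 0.1556]
tool_rot: [-179.6, -0.1, 90.1]
wrist_force: [-0.7, -0.3, -0.9]
gripper_width: 0.0633
grip_force: 0.0
```

Emit:
send_rows(offset=[[0,0,-0.01],[0,0,-0.016],[0,0,-0.016],[0,0,-0.016]], turn=[[0,0,0],[0,0,0],[0,0,0],[0,0,0]])

```text
clock: 5.13
tool_pos: [0.516, -0.0361, 0.1575]
tool_rot: [179.9, 0.0, 90.0]
wrist_force: [-0.5, -0.3, 0.0]
gripper_width: 0.0631
grip_force: 0.0
```

```bash
python3 look.py w3
```

```text
brass [234 222 101  48] 2731 xy 0.5147 -0.0362 r 0.0255
brass [377 238  75  74] 2620 xy 0.5852 -0.0455 r 0.0258
grey [286   0  39 110] 1649 xy 0.5214 0.0667 r 0.0265
grey [427  34  60  83] 1172 xy 0.5996 0.0647 r 0.0281
grey [291 325  74  40] 1607 xy 0.539 -0.0895 r 0.023
[ 0.5159 -0.0361  0.1574] [179.8704   0.0292  90.0121]
```

View pics/w3.png

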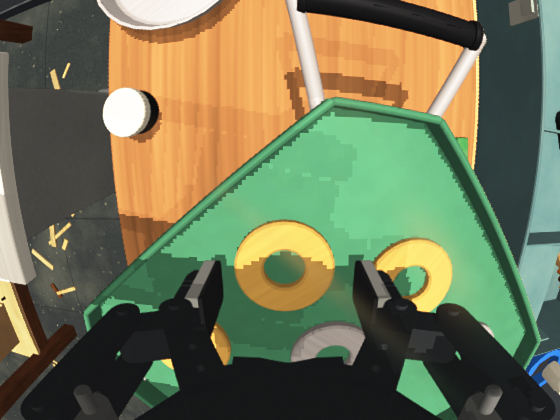

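Emit:
send_rows(offset=[[0,0,-0.012],[0,0,-0.024],[0,0,-0.024],[0,0,-0.024]], turn=[[0,0,0],[0,0,0],[0,0,0],[0,0,0]])

```text
clock: 5.52
tool_pos: [0.5147, -0.0359, 0.1497]
tool_rot: [-180.0, -0.0, 90.0]
wrist_force: [-0.5, 0.4, 0.8]
gripper_width: 0.0634
grip_force: 0.0
```

Emit:
send_rows(offset=[[0,0,-0.008],[0,0,-0.008],[0,0,-0.008]], turn=[[0,0,0],[0,0,0],[0,0,0]])

```text
clock: 5.77
tool_pos: [0.5149, -0.036, 0.1478]
tool_rot: [-180.0, -0.0, 90.0]
wrist_force: [-0.0, -0.1, -0.3]
gripper_width: 0.0629
grip_force: 0.0
```

Emit:
send_rows(offset=[[0,0,-0.008],[0,0,-0.008],[0,0,-0.008]], turn=[[0,0,0],[0,0,0],[0,0,0]])

```text
clock: 6.02
tool_pos: [0.5149, -0.0359, 0.1459]
tool_rot: [-180.0, -0.0, 90.0]
wrist_force: [-0.8, -0.2, 0.4]
gripper_width: 0.063
grip_force: 0.0
```

Emit:
send_rows(offset=[[0,0,0.008],[0,0,0.008],[0,0,0.008],[0,0,0.008],[0,0,0.008]], turn=[[0,0,0],[0,0,0],[0,0,0],[0,0,0],[0,0,0]], gripper=0.4)

```text
clock: 6.43
tool_pos: [0.5154, -0.0361, 0.1486]
tool_rot: [179.9, 0.0, 90.0]
wrist_force: [0.5, 0.9, 4.3]
gripper_width: 0.0478
grip_force: 41.7
```

Emit:
send_rows(offset=[[0,0,0.01],[0,0,0.02],[0,0,0.04],[0,0,0.06],[0,0,0.06]], turn=[[0,0,0],[0,0,0],[0,0,0],[0,0,0],[0,0,0]])

```text
clock: 6.85
tool_pos: [0.5157, -0.0361, 0.1643]
tool_rot: [179.9, 0.0, 90.0]
wrist_force: [0.1, -0.3, -0.0]
gripper_width: 0.0477
grip_force: 41.2
```

```bash
python3 look.py w4
```

```text
brass [238 229 100  46] 2685 xy 0.5166 -0.039 r 0.0268
brass [370 233  78  76] 2639 xy 0.5844 -0.0458 r 0.0254
grey [286   0  38 110] 1559 xy 0.5214 0.0681 r 0.0277
grey [422  36  58  81] 1090 xy 0.5994 0.0647 r 0.028
grey [461 317  29  26] 394 xy 0.644 -0.0937 r 0.0201
grey [291 318  57  43] 1285 xy 0.5331 -0.0892 r 0.0212
[ 0.5155 -0.0361  0.1639] [179.9169   0.0191  89.9883]
```

View pics/w4.png

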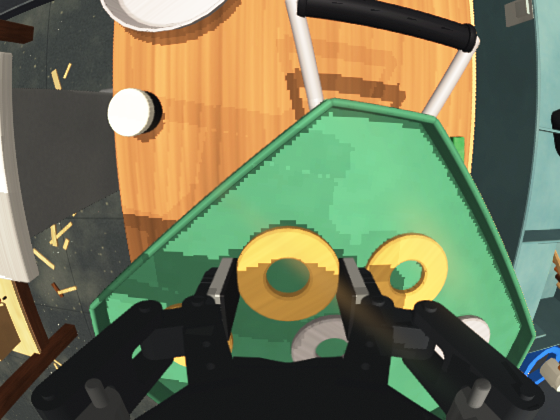

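The washer is held and raised. Taking it to the dish.

Emit:
send_rows(offset=[[0,0,0.15],[0,0.02,0.3],[-0.06,0.16,0.3],[-0.12,0.31,0.3],[-0.18,0.46,0.3]], turn=[[0,0,0],[0,0,0],[0,0,0],[0,0,0],[0,0,0]])

```text
clock: 7.32
tool_pos: [0.4698, 0.0797, 0.2389]
tool_rot: [179.9, -0.0, 89.9]
wrist_force: [1.1, -0.3, -1.3]
gripper_width: 0.0476
grip_force: 41.9
```

Emit:
send_rows(offset=[[-0.06,0.15,0],[-0.12,0.3,0],[-0.17,0.43,-0.06],[-0.19,0.48,-0.2],[-0.19,0.48,-0.35]], turn=[[0,0,0],[0,0,0],[0,0,0],[0,0,0],[0,0,0]])

```text
clock: 7.73
tool_pos: [0.4229, 0.2025, 0.1518]
tool_rot: [179.7, -0.2, 90.2]
wrist_force: [1.2, -0.9, -1.8]
gripper_width: 0.0476
grip_force: 41.9
```

Emit:
send_rows(offset=[[0,0,-0.12],[0,0,-0.24],[0,0,-0.32],[0,0,-0.32],[0,0,-0.32]], turn=[[0,0,0],[0,0,0],[0,0,0],[0,0,0],[0,0,0]])

```text
clock: 8.15
tool_pos: [0.4214, 0.1987, 0.0697]
tool_rot: [-179.8, 0.0, 90.0]
wrist_force: [0.5, -0.1, -0.4]
gripper_width: 0.0473
grip_force: 41.8
```

```bash
python3 - <<'E'
from h import *
s=ctrl.read_state();print(s['tool_pos'],s['gripper_width'],s['grip_force'])
d=shot('scene')
for f in find(d,'dish',.4): print(f, atz(d,f[1],f[2],.065))
E
```

```text
[0.42141446 0.19872136 0.06974101] 0.04728891748886892 41.8340528011322
(0.71, 243.1, 225.7, [226, 217, 257, 235], 328) [ 0.53081982 -0.03501133  0.065     ]
(0.68, 138.5, 221.7, [107, 201, 171, 246], 1733) [0.41901366 0.17001464 0.065     ]
```

Emit:
send_rows(offset=[[0,0,0],[0,0,0],[0,0,0],[0,0,0.05],[0,0,0.16]], turn=[[0,0,0],[0,0,0],[0,0,0],[0,0,0],[0,0,0]], gripper=0.76)

```text
clock: 8.67
tool_pos: [0.42, 0.1982, 0.1084]
tool_rot: [-179.7, 0.1, 90.0]
wrist_force: [0.7, 0.2, -1.1]
gripper_width: 0.0648
grip_force: 0.0
```

```bash
python3 - <<'E'
from plan import *
B=np.array([[.583,-.046],[.458,-.0875],[.5712,-.163]]);S=np.array([[.5435,-.097],[.633,-.105],[.504,-.152]])
o,ex,ey=frame(np.array([.5605,.0845]),np.radians(-6.3));print(o)
for i in range(3):
    ot=list(S)+[B[j] for j in range(3) if j>i]
    print(i,[(t,round(clear(B[i],ot,o,ex,ey,.064,t)*1000)) for t in range(-60,61,10)])
s=ctrl.read_state();print(s['tool_pos'])
E
```

```text
[ 0.53471244 -0.14908082]
0 [(-60, 4), (-50, 5), (-40, 4), (-30, 5), (-20, 9), (-10, 7), (0, 3), (10, 0), (20, -2), (30, -7), (40, -9), (50, -7), (60, -8)]
1 [(-60, 4), (-50, 5), (-40, 4), (-30, 5), (-20, 7), (-10, 10), (0, 14), (10, 13), (20, 14), (30, 14), (40, 15), (50, 14), (60, 14)]
2 [(-60, -1), (-50, -1), (-40, 1), (-30, -4), (-20, -5), (-10, -4), (0, -5), (10, -4), (20, 1), (30, 8), (40, 13), (50, 12), (60, 12)]
[0.41996424 0.19823029 0.10839877]
```

Emit:
send_rows(offset=[[0.04,-0.06,0.14],[0.08,-0.12,0.28],[0.13,-0.2,0.41],[0.22,-0.33,0.5],[0.31,-0.47,0.53]], turn=[[0,0,-0.03],[0,0,-0.07],[0,0,-0.11],[0,0,-0.15],[0,0,-0.19]])

```text
clock: 9.08
tool_pos: [0.5003, 0.0849, 0.2479]
tool_rot: [179.5, -0.2, 72.8]
wrist_force: [0.3, -0.4, 0.8]
gripper_width: 0.0648
grip_force: 0.0
```

Emit:
send_rows(offset=[[0.09,-0.13,0],[0.18,-0.26,0],[0.27,-0.39,0],[0.342,-0.507,0],[0.342,-0.507,-0.1]], turn=[[0,0,-0.032],[0,0,-0.032],[0,0,-0.032],[0,0,-0.032],[0,0,-0.032]])

```text
clock: 9.5
tool_pos: [0.5891, -0.0481, 0.2231]
tool_rot: [179.3, 0.0, 69.7]
wrist_force: [0.5, 0.1, 0.9]
gripper_width: 0.065
grip_force: 0.0
```

Emit:
send_rows(offset=[[0,0,0],[0,0,0]], turn=[[0,0,0],[0,0,0]])

```text
clock: 9.67
tool_pos: [0.5819, -0.0416, 0.2159]
tool_rot: [-179.8, 0.0, 70.0]
wrist_force: [-0.0, -0.5, 0.3]
gripper_width: 0.065
grip_force: 0.0
```

```bash
python3 look.py
```

```text
brass [253 200  74  47] 1899 xy 0.5823 -0.0447 r 0.0252
grey [377   0  30  71] 205 xy 0.6901 0.0583 r 0.0254
grey [249  28  18  89] 931 xy 0.6006 0.0611 r 0.0287
grey [122  75  53  60] 661 xy 0.5253 0.0722 r 0.0275
grey [363 252  50  56] 1434 xy 0.6364 -0.1038 r 0.0252
grey [184 261  28  47] 367 xy 0.5063 -0.0619 r 0.0227
grey [230 283  67  54] 2381 xy 0.5422 -0.0977 r 0.0255
grey [220 349  47  17] 362 xy 0.5066 -0.1396 r 0.0201
[ 0.5825 -0.0412  0.2172] [-179.9104   -0.0085   70.0201]
```

Emit:
send_rows(offset=[[0,-0.016,-0.08],[0,-0.016,-0.16],[0,-0.016,-0.23],[0,-0.016,-0.272],[0,-0.016,-0.272]], turn=[[0,0,0],[0,0,0],[0,0,0],[0,0,0],[0,0,0]])

```text
clock: 10.13
tool_pos: [0.5817, -0.0444, 0.1477]
tool_rot: [-179.8, 0.0, 70.1]
wrist_force: [-0.5, 0.1, -0.5]
gripper_width: 0.0649
grip_force: 0.0
```

Emit:
send_rows(offset=[[0,0,0],[0,0,0]], turn=[[0,0,0],[0,0,0]])

```text
clock: 10.3
tool_pos: [0.5842, -0.0455, 0.151]
tool_rot: [179.9, -0.0, 70.0]
wrist_force: [0.1, -1.1, 0.5]
gripper_width: 0.0647
grip_force: 0.0
```

```bash
python3 look.py
```

```text
brass [231 230 100  42] 2367 xy 0.5834 -0.039 r 0.0243
brass [133 368  32  38] 715 xy 0.4615 -0.0989 r 0.0232
grey [224   0  25 112] 1762 xy 0.5995 0.0573 r 0.0255
grey [214 336  77  30] 1390 xy 0.548 -0.0886 r 0.0221
[ 0.5843 -0.0456  0.1511] [179.8349  -0.0251  70.0366]
```

Emit:
send_rows(offset=[[0,0,-0.009],[0,0,-0.009],[0,0,-0.009],[0,0,-0.009]], turn=[[0,0,0],[0,0,0],[0,0,0],[0,0,0]])

```text
clock: 10.68
tool_pos: [0.5833, -0.0459, 0.1472]
tool_rot: [180.0, -0.0, 70.0]
wrist_force: [-0.7, 0.2, -0.1]
gripper_width: 0.0648
grip_force: 0.0
```

Emit:
send_rows(offset=[[0,0,0],[0,0,0],[0,0,0],[0,0,0],[0,0,0]], turn=[[0,0,0],[0,0,0],[0,0,0],[0,0,0],[0,0,0]], gripper=0.4)

```text
clock: 11.1
tool_pos: [0.5841, -0.046, 0.1486]
tool_rot: [179.9, -0.0, 70.0]
wrist_force: [-1.4, -0.0, 6.6]
gripper_width: 0.0476
grip_force: 44.9
```

Emit:
send_rows(offset=[[0,0,0.02],[0,0,0.06],[0,0,0.15],[0,0.0,0.28],[0,0,0.36]], turn=[[0,0,0],[0,0,0],[0,0,0],[0,0,0],[0,0,0]])

```text
clock: 11.52
tool_pos: [0.5837, -0.0459, 0.24]
tool_rot: [179.9, -0.0, 70.0]
wrist_force: [0.4, -0.4, -0.3]
gripper_width: 0.0476
grip_force: 41.5
```

```bash
python3 look.py
```

```text
brass [460 280  13  42] 165 xy 0.7134 -0.1815 r 0.027
grey [364   0  28  69] 193 xy 0.692 0.0611 r 0.0273
grey [248  33  16  80] 740 xy 0.6005 0.0608 r 0.0288
grey [133  74  48  55] 540 xy 0.5256 0.0725 r 0.0275
grey [411 167  21  49] 324 xy 0.6917 -0.0629 r 0.0204
grey [209 259  23  45] 366 xy 0.5167 -0.0798 r 0.0224
grey [227 329  45  30] 773 xy 0.5105 -0.1486 r 0.0232
[ 0.5859 -0.0463  0.2447] [179.4806  -0.0707  70.0086]
```

Emit:
send_rows(offset=[[-0.1,0.12,0],[-0.2,0.23,0],[-0.3,0.35,0],[-0.4,0.47,0],[-0.5,0.58,0]], turn=[[0,0,0],[0,0,0],[0,0,0],[0,0,0],[0,0,0]])

```text
clock: 11.98
tool_pos: [0.4567, 0.1004, 0.2371]
tool_rot: [-180.0, -0.0, 70.0]
wrist_force: [0.7, 0.4, -0.4]
gripper_width: 0.0475
grip_force: 41.5
```

Emit:
send_rows(offset=[[-0.1,0.12,0],[-0.18,0.21,-0.08],[-0.18,0.21,-0.22],[-0.18,0.21,-0.36],[-0.18,0.21,-0.5]], turn=[[0,0,0],[0,0,0],[0,0,0],[0,0,0],[0,0,0]])

```text
clock: 12.4
tool_pos: [0.4133, 0.1525, 0.1117]
tool_rot: [179.9, -0.1, 70.1]
wrist_force: [0.9, -0.1, -0.6]
gripper_width: 0.0476
grip_force: 41.6
```

Emit:
send_rows(offset=[[0,0,-0.1],[0,0,-0.18],[0,0,-0.18],[0,0,-0.18]], turn=[[0,0,0],[0,0,0],[0,0,0],[0,0,0]])

```text
clock: 12.73
tool_pos: [0.4123, 0.1516, 0.0665]
tool_rot: [-179.9, 0.1, 70.0]
wrist_force: [0.3, 0.1, -1.3]
gripper_width: 0.0477
grip_force: 41.6
```

Emit:
send_rows(offset=[[0,0,0],[0,0,0],[0,0,0],[0,0,0.05],[0,0,0.16]], turn=[[0,0,0],[0,0,0],[0,0,0],[0,0,0],[0,0,0]], gripper=0.76)

```text
clock: 13.15
tool_pos: [0.4111, 0.1513, 0.1055]
tool_rot: [-179.8, 0.1, 70.0]
wrist_force: [-0.0, 0.1, 0.5]
gripper_width: 0.0647
grip_force: 0.0
```

Emit:
send_rows(offset=[[0,0,0.1],[0,0,0.2],[0,0,0.3],[0,0,0.4],[0,0,0.5]], turn=[[0,0,0.07],[0,0,0.14],[0,0,0.21],[0,0,0.28],[0,0,0.33]])

```text
clock: 13.57
tool_pos: [0.4135, 0.1518, 0.2346]
tool_rot: [179.8, 0.0, 100.0]
wrist_force: [0.9, 0.2, 0.2]
gripper_width: 0.065
grip_force: 0.0
```

```bash
cat >> look.py <<'E'
    print('--board');washers(d,.055)
E
python3 look.py w5
```

```text
grey [472   0  21  66] 848 xy 0.5405 0.3291 r 0.0295
[0.4163 0.1523 0.2402] [179.3845   0.0028 100.2297]
--board
brass [283 121  48  49] 1465 xy 0.4252 0.1997 r 0.0245
brass [265 168  48  45] 1343 xy 0.4159 0.151 r 0.0245
grey [453 159  36  42] 946 xy 0.6167 0.2023 r 0.0248
grey [236 268  34  33] 807 xy 0.394 0.0365 r 0.0213
```

Emit:
send_rows(offset=[[0.03,-0.16,0],[0.06,-0.32,0],[0.09,-0.48,0],[0.12,-0.64,0],[0.15,-0.8,0]], turn=[[0,0,0],[0,0,0],[0,0,0],[0,0,0],[0,0,0]])

```text
clock: 14.03
tool_pos: [0.4512, -0.0501, 0.2334]
tool_rot: [179.8, 0.1, 99.7]
wrist_force: [0.7, -0.4, 0.5]
gripper_width: 0.0651
grip_force: 0.0
```

Emit:
send_rows(offset=[[0.02,-0.158,0],[0.02,-0.158,-0.1],[0.02,-0.158,-0.1],[0.02,-0.158,-0.1],[0.02,-0.158,-0.1]], turn=[[0,0,0],[0,0,0],[0,0,0],[0,0,0],[0,0,0]])

```text
clock: 14.45
tool_pos: [0.4559, -0.0871, 0.2079]
tool_rot: [180.0, 0.0, 99.7]
wrist_force: [-0.4, -0.3, -0.2]
gripper_width: 0.0652
grip_force: 0.0
```

```bash
python3 look.py|grep -v board -A0
```

```text
brass [251 199  78  52] 2173 xy 0.4583 -0.0894 r 0.0253
grey [426   0  12  63] 654 xy 0.5242 0.0619 r 0.023
grey [501  45  39  41] 436 xy 0.6004 0.0664 r 0.0265
grey [163  48  47  53] 772 xy 0.375 0.0034 r 0.0216
grey [364 230  77  67] 2834 xy 0.5408 -0.0968 r 0.0294
grey [471 255  50  56] 1698 xy 0.6344 -0.1052 r 0.0265
grey [303 294  63  55] 2174 xy 0.5051 -0.1523 r 0.0258
[ 0.4562 -0.087   0.2082] [179.9112   0.0356  99.7808]
--
brass [263   0  15  43] 265 xy 0.415 0.0721 r 0.0214
grey [221  18  44  43] 1444 xy 0.3915 0.051 r 0.021
grey [484 396  18  20] 174 xy 0.8608 -0.3862 r 0.0282
```

Emit:
send_rows(offset=[[0.008,-0.008,-0.08],[0.008,-0.008,-0.15],[0.008,-0.008,-0.21],[0.008,-0.008,-0.238],[0.008,-0.008,-0.238]], turn=[[0,0,0],[0,0,0],[0,0,0],[0,0,0],[0,0,0]])

```text
clock: 14.92
tool_pos: [0.4571, -0.0885, 0.1466]
tool_rot: [-179.9, -0.1, 99.8]
wrist_force: [0.3, 0.4, -0.2]
gripper_width: 0.0649
grip_force: 0.0
```

Emit:
send_rows(offset=[[0,0,0],[0,0,0],[0,0,0]], turn=[[0,0,0],[0,0,0],[0,0,0]])

```text
clock: 15.17
tool_pos: [0.4587, -0.0899, 0.1489]
tool_rot: [179.9, 0.1, 99.7]
wrist_force: [-0.4, 0.1, 0.3]
gripper_width: 0.0651
grip_force: 0.0
```

Emit:
send_rows(offset=[[0,0,0],[0,0,0],[0,0,0],[0,0,0],[0,0,0]], turn=[[0,0,0],[0,0,0],[0,0,0],[0,0,0],[0,0,0]], gripper=0.4)

```text
clock: 15.58
tool_pos: [0.4585, -0.09, 0.1488]
tool_rot: [179.9, 0.0, 99.7]
wrist_force: [-1.3, 0.9, 5.2]
gripper_width: 0.0475
grip_force: 40.3
```

Emit:
send_rows(offset=[[0,0,0.02],[0,0,0.06],[0,0,0.15],[0,0.0,0.28],[0,0,0.36]], turn=[[0,0,0],[0,0,0],[0,0,0],[0,0,0],[0,0,0]])

```text
clock: 16.0
tool_pos: [0.4583, -0.09, 0.2408]
tool_rot: [179.9, 0.1, 99.7]
wrist_force: [0.6, -1.3, 0.3]
gripper_width: 0.0476
grip_force: 41.4
```

```bash
python3 look.py|sed '/board/,$d'
```

```text
grey [406   0  10  64] 566 xy 0.5231 0.0655 r 0.0261
grey [476  45  37  39] 375 xy 0.601 0.066 r 0.0263
grey [361 211  61  60] 2415 xy 0.5441 -0.0963 r 0.0261
grey [452 237  48  52] 1598 xy 0.6335 -0.1043 r 0.0269
grey [344 258  24  46] 438 xy 0.5202 -0.1357 r 0.023
grey [397 380  34  25] 408 xy 0.6274 -0.2666 r 0.0287
grey [472 389  18  19] 174 xy 0.7363 -0.2873 r 0.02
[ 0.4604 -0.0908  0.2449] [179.5502   0.2675  99.7036]
```

Emit:
send_rows(offset=[[-0.01,0.16,0],[-0.02,0.32,0],[-0.04,0.48,0],[-0.06,0.64,0],[-0.08,0.8,0]], turn=[[0,0,0],[0,0,0],[0,0,0],[0,0,0],[0,0,0]])

```text
clock: 16.47
tool_pos: [0.4373, 0.1118, 0.2382]
tool_rot: [179.9, 0.0, 99.6]
wrist_force: [1.2, 0.5, -1.2]
gripper_width: 0.0474
grip_force: 41.4
```

Emit:
send_rows(offset=[[-0.016,0.16,0],[-0.016,0.26,-0.1],[-0.016,0.26,-0.24],[-0.016,0.26,-0.38],[-0.016,0.26,-0.5]], turn=[[0,0,0],[0,0,0],[0,0,0],[0,0,0],[0,0,0]])

```text
clock: 16.88
tool_pos: [0.4331, 0.176, 0.1112]
tool_rot: [180.0, 0.0, 99.8]
wrist_force: [-0.8, -0.7, -1.1]
gripper_width: 0.0478
grip_force: 41.4
```

Emit:
send_rows(offset=[[0,0,-0.1],[0,0,-0.16],[0,0,-0.16],[0,0,-0.16]], turn=[[0,0,0],[0,0,0],[0,0,0],[0,0,0]])

```text
clock: 17.22
tool_pos: [0.4333, 0.1751, 0.0723]
tool_rot: [-179.9, 0.0, 99.7]
wrist_force: [0.4, 0.7, -0.3]
gripper_width: 0.0476
grip_force: 41.5
```

Emit:
send_rows(offset=[[0,0,0],[0,0,0],[0,0,0],[0,0,0.05],[0,0,0.16]], turn=[[0,0,0],[0,0,0],[0,0,0],[0,0,0],[0,0,0]], gripper=0.76)

```text
clock: 17.63
tool_pos: [0.4315, 0.1747, 0.1107]
tool_rot: [-179.7, 0.0, 99.7]
wrist_force: [0.1, -0.1, -0.5]
gripper_width: 0.0651
grip_force: 0.0
```

Emit:
send_rows(offset=[[0,0,0.1],[0,0,0.2],[0,0,0.3],[0,0,0.4],[0,0,0.5]], turn=[[0,0,0.07],[0,0,0.14],[0,0,0.21],[0,0,0.28],[0,0,0.33]])

```text
clock: 18.05
tool_pos: [0.434, 0.1753, 0.24]
tool_rot: [179.9, 0.1, 129.7]
wrist_force: [0.3, -0.5, -0.3]
gripper_width: 0.0648
grip_force: 0.0
```

```bash
python3 look.py
```

```text
brass [261 141  59  73] 2372 xy 0.4152 0.1978 r 0.0287
brass [462 240  35  37] 171 xy 0.5897 0.2549 r 0.0213
brass [437 406  20  14] 190 xy 0.7546 0.1032 r 0.0213
grey [480 307  29  34] 480 xy 0.6779 0.2228 r 0.029
[0.4367 0.1759 0.2457] [179.4632   0.2811 129.9273]
--board
brass [517   0  19  23] 270 xy 0.5076 0.545 r 0.0209
brass [240  87  38  42] 292 xy 0.359 0.2207 r 0.0278
brass [236 173  34  31] 525 xy 0.4078 0.152 r 0.0217
brass [105 259  31  39] 542 xy 0.3446 -0.0482 r 0.0285
grey [168 242  34  33] 738 xy 0.3947 0.0355 r 0.0216
grey [400 250  37  36] 827 xy 0.6167 0.2015 r 0.0248
grey [283 341  24  22] 200 xy 0.5794 0.0141 r 0.0222
```

Emit:
send_rows(offset=[[0.06,-0.15,0],[0.12,-0.3,0],[0.18,-0.45,0],[0.24,-0.6,0],[0.3,-0.75,0]], turn=[[0,0,0],[0,0,0],[0,0,0],[0,0,0],[0,0,0]])

```text
clock: 18.52
tool_pos: [0.5095, -0.0141, 0.2387]
tool_rot: [179.9, 0.1, 129.4]
wrist_force: [1.4, -0.4, -0.1]
gripper_width: 0.065
grip_force: 0.0
```

Emit:
send_rows(offset=[[0.06,-0.15,0],[0.12,-0.3,0],[0.18,-0.45,0],[0.244,-0.606,0],[0.244,-0.606,-0.1]], turn=[[0,0,0],[0,0,0],[0,0,0],[0,0,0],[0,0,0]])

```text
clock: 18.93
tool_pos: [0.5747, -0.1722, 0.2188]
tool_rot: [179.8, 0.8, 129.1]
wrist_force: [-0.8, 0.6, -0.3]
gripper_width: 0.0648
grip_force: 0.0
```

Emit:
send_rows(offset=[[0,0,0],[0,0,0],[0,0,0]], turn=[[0,0,0],[0,0,0],[0,0,0]])

```text
clock: 19.18
tool_pos: [0.5696, -0.163, 0.2132]
tool_rot: [180.0, -0.0, 129.4]
wrist_force: [1.1, -0.5, 0.6]
gripper_width: 0.065
grip_force: 0.0
```

```bash
python3 look.py|sed '/board/,$d'
```

```text
brass [257 193  72  47] 1834 xy 0.5684 -0.1556 r 0.0246
grey [498  18  42  18] 367 xy 0.604 0.0678 r 0.0252
grey [283  84  81  81] 4303 xy 0.5434 -0.0956 r 0.0255
grey [182 114  78  78] 3975 xy 0.5039 -0.1508 r 0.0257
grey [378 186  67  70] 3172 xy 0.633 -0.1044 r 0.0261
grey [364 261  28  47] 315 xy 0.6467 -0.1562 r 0.0224
[ 0.57   -0.1629  0.2138] [179.9508   0.0707 129.4663]
```

```bash
python3 - <<'E'
from h import *
from scipy.optimize import least_squares as ls
d=shot('wrist','w6')
i=np.ascontiguousarray(d['pixels']);cv2.imwrite('pics/w6c.png',cv2.resize(i[150:300,200:390],None,fx=4,fy=4))
hsv=cv2.cvtColor(i,cv2.COLOR_BGR2HSV);m=cv2.inRange(hsv,(18,100,40),(38,255,255));m[:150]=0
N,l,s,c=cv2.connectedComponentsWithStats(m)
for k in range(1,N):
    if s[k,4]>300 and s[k,0]>220 and s[k,0]<360:
        hull=cv2.convexHull(np.argwhere(l==k)[:,::-1].astype(np.int32))[:,0]
        P=np.array([atz(d,*q,.156,True)[:2] for q in hull])
        for n,Q in (('all',P),('top',P[hull[:,1]<s[k,1]+25])):
            r=ls(lambda x:np.hypot(*(Q-x[:2]).T)-.0253,P.mean(0),loss='soft_l1',f_scale=.001);print(s[k],n,len(Q),r.x,r.cost)
E
```

```text
[ 252  191   76   73 3697] all 38 [ 0.57048509 -0.16093937] 3.7749306897366526e-07
[ 252  191   76   73 3697] top 16 [ 0.57040351 -0.16094627] 1.4084747007484632e-07
```

View pics/w6c.png

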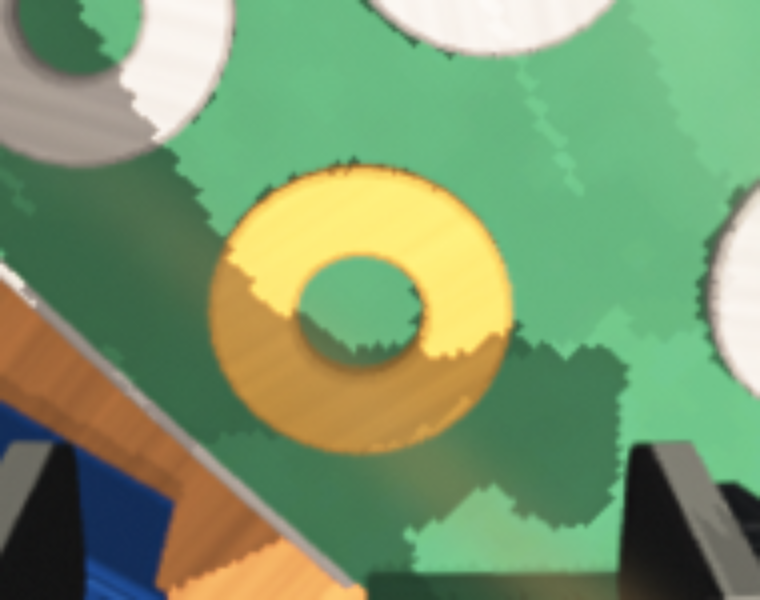

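The picture shows a shadow cutting the lower half of the brass washer. The fit to its whole outline gives (0.5705, -0.161).

Emit:
send_rows(offset=[[0.002,0.008,-0.08],[0.002,0.008,-0.15],[0.002,0.008,-0.22],[0.002,0.008,-0.26],[0.002,0.008,-0.26]], turn=[[0,0,0],[0,0,0],[0,0,0],[0,0,0],[0,0,0]])

```text
clock: 19.7
tool_pos: [0.569, -0.1604, 0.1457]
tool_rot: [-179.9, -0.2, 129.5]
wrist_force: [-1.0, 0.2, 0.2]
gripper_width: 0.0649
grip_force: 0.0
```

Emit:
send_rows(offset=[[0,0,0],[0,0,0],[0,0,0]], turn=[[0,0,0],[0,0,0],[0,0,0]])

```text
clock: 19.95
tool_pos: [0.5712, -0.162, 0.1492]
tool_rot: [179.9, 0.1, 129.4]
wrist_force: [0.0, -0.4, 0.0]
gripper_width: 0.0647
grip_force: 0.0
```

Emit:
send_rows(offset=[[0,0,0],[0,0,0],[0,0,0],[0,0,0],[0,0,0]], turn=[[0,0,0],[0,0,0],[0,0,0],[0,0,0],[0,0,0]], gripper=0.4)

```text
clock: 20.37
tool_pos: [0.5711, -0.1621, 0.1491]
tool_rot: [179.9, 0.1, 129.4]
wrist_force: [-0.3, 1.5, 6.1]
gripper_width: 0.0472
grip_force: 40.6
```

Emit:
send_rows(offset=[[0,0,0.02],[0,0,0.06],[0,0,0.15],[0,0.0,0.28],[0,0,0.36]], turn=[[0,0,0],[0,0,0],[0,0,0],[0,0,0],[0,0,0]])

```text
clock: 20.78
tool_pos: [0.5708, -0.162, 0.2407]
tool_rot: [179.9, 0.1, 129.4]
wrist_force: [1.2, -0.2, -1.3]
gripper_width: 0.0474
grip_force: 41.4
```

```bash
python3 look.py|sed '/board/,$d'
```

```text
grey [476  24  42  18] 342 xy 0.6035 0.0662 r 0.0258
grey [281  88  72  71] 3355 xy 0.5433 -0.0956 r 0.0256
grey [191 114  70  70] 3145 xy 0.5041 -0.151 r 0.0256
grey [367 178  61  63] 2639 xy 0.6329 -0.1039 r 0.026
grey [444 270  25  40] 312 xy 0.7392 -0.1154 r 0.0207
grey [297 327  31  34] 825 xy 0.6647 -0.2428 r 0.0215
grey [274 329  22  33] 249 xy 0.6479 -0.2578 r 0.0207
[ 0.5728 -0.1629  0.2454] [179.7561   0.4772 129.4059]
```

Emit:
send_rows(offset=[[-0.07,0.15,0],[-0.14,0.3,0],[-0.21,0.45,0],[-0.28,0.6,0],[-0.35,0.75,0]], turn=[[0,0,0],[0,0,0],[0,0,0],[0,0,0],[0,0,0]])

```text
clock: 21.25
tool_pos: [0.4815, 0.027, 0.2377]
tool_rot: [180.0, 0.0, 129.4]
wrist_force: [0.8, 0.6, -1.0]
gripper_width: 0.0477
grip_force: 41.4
```

Emit:
send_rows(offset=[[-0.07,0.15,0],[-0.14,0.3,0],[-0.21,0.45,0],[-0.29,0.61,0],[-0.29,0.61,-0.1]], turn=[[0,0,0],[0,0,0],[0,0,0],[0,0,0],[0,0,0]])

```text
clock: 21.67
tool_pos: [0.4102, 0.1843, 0.2175]
tool_rot: [179.4, 0.1, 129.7]
wrist_force: [2.2, 1.0, -0.7]
gripper_width: 0.0473
grip_force: 41.4
```

Emit:
send_rows(offset=[[0,0,-0.14],[0,0,-0.28],[0,0,-0.42],[0,0,-0.54],[0,0,-0.54]], turn=[[0,0,0],[0,0,0],[0,0,0],[0,0,0],[0,0,0]])

```text
clock: 22.08
tool_pos: [0.4051, 0.177, 0.0718]
tool_rot: [-179.4, -0.3, 129.4]
wrist_force: [-1.6, 0.1, -1.0]
gripper_width: 0.0475
grip_force: 41.6
```

Emit:
send_rows(offset=[[0,0,0],[0,0,0],[0,0,0],[0,0,0]], turn=[[0,0,0],[0,0,0],[0,0,0],[0,0,0]], gripper=0.76)

```text
clock: 22.42
tool_pos: [0.4123, 0.1787, 0.08]
tool_rot: [179.8, 0.1, 129.4]
wrist_force: [0.1, -0.2, -0.7]
gripper_width: 0.065
grip_force: 0.0
```

Emit:
send_rows(offset=[[0,0,0.1],[0,0,0.24],[0,0,0.38],[0,0,0.52],[0,0,0.6]], turn=[[0,0,-0.07],[0,0,-0.14],[0,0,-0.21],[0,0,-0.28],[0,0,-0.35]])

```text
clock: 22.83
tool_pos: [0.4123, 0.1787, 0.2336]
tool_rot: [179.5, -0.0, 97.6]
wrist_force: [0.8, 0.4, -0.5]
gripper_width: 0.0647
grip_force: 0.0
```

```bash
python3 look.py w7
```

```text
brass [236 106  11  59] 160 xy 0.3737 0.2353 r 0.0204
[0.4141 0.1792 0.2368] [179.2302  -0.0826  97.2093]
--board
brass [236 106  11  59] 160 xy 0.3617 0.2283 r 0.0295
brass [209 328  14  26] 238 xy 0.3537 -0.0251 r 0.0224
grey [449 174  35  42] 935 xy 0.6169 0.2026 r 0.0248
grey [239 292  33  30] 739 xy 0.3943 0.0352 r 0.0218
```

View pics/w7.png

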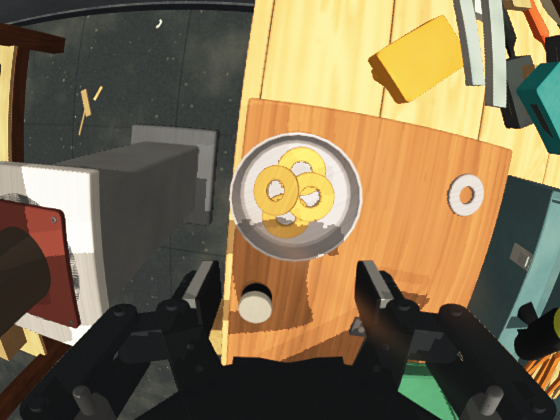

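All four brass washers lie in the dish, around (290,190). Next is the stray at (466,195). I'll close along y there to stay clear of the crate.

Emit:
send_rows(offset=[[0.16,0.02,0],[0.32,0.04,0],[0.48,0.06,0],[0.64,0.08,0],[0.816,0.096,0]], turn=[[0,0,0.079],[0,0,0.158],[0,0,0.237],[0,0,0.316],[0,0,0.395]])

```text
clock: 23.3
tool_pos: [0.6139, 0.2024, 0.2289]
tool_rot: [179.9, 0.1, 133.9]
wrist_force: [0.7, -0.8, 0.6]
gripper_width: 0.0653
grip_force: 0.0
```

Emit:
send_rows(offset=[[0,0,0],[0,0,-0.1],[0,0,-0.2],[0,0,-0.3],[0,0,-0.4]], turn=[[0,0,0.079],[0,0,0.158],[0,0,0.237],[0,0,0.316],[0,0,0.395]])

```text
clock: 23.72
tool_pos: [0.6125, 0.2021, 0.1277]
tool_rot: [180.0, 0.1, 169.4]
wrist_force: [0.4, 1.0, -0.1]
gripper_width: 0.0649
grip_force: 0.0
```

Emit:
send_rows(offset=[[0,0,0],[0,0,0],[0,0,0]], turn=[[0,0,0.07],[0,0,0.13],[0,0,0.13]])

```text
clock: 23.97
tool_pos: [0.6119, 0.202, 0.1278]
tool_rot: [180.0, 0.0, -179.1]
wrist_force: [0.0, -0.2, 0.8]
gripper_width: 0.0649
grip_force: 0.0
```

```bash
cat > fit.py <<'E'
from h import *
from scipy.optimize import least_squares as ls
# fit washer of given colour near guess: python fit.py brass|grey x y ztop
def fit(d,col,g,z):
    hsv=cv2.cvtColor(np.ascontiguousarray(d['pixels']),cv2.COLOR_BGR2HSV)
    m=cv2.inRange(hsv,(18,100,40),(38,255,255)) if col=='brass' else cv2.inRange(hsv,(0,0,60),(179,60,255))
    N,l,s,c=cv2.connectedComponentsWithStats(m)
    for k in range(1,N):
        if s[k,4]<150: continue
        hull=cv2.convexHull(np.argwhere(l==k)[:,::-1].astype(np.int32))[:,0]
        P=np.array([atz(d,*q,z,True)[:2] for q in hull])
        r=ls(lambda x:np.hypot(*(P-x[:2]).T)-.0253,P.mean(0),loss='soft_l1',f_scale=.001)
        if np.linalg.norm(r.x-g)<.04: print(col,s[k],r.x.round(4),'cost',r.cost)
if __name__=='__main__':
    import sys
    a=sys.argv;d=shot('wrist');fit(d,a[1],np.array([float(a[2]),float(a[3])]),float(a[4]))
    st=ctrl.read_state();print(st['tool_pos'].round(4),st['tool_rot'].round(2))
E
python3 fit.py grey .617 .203 .051
```

```text
grey [ 254  198   68   65 2841] [0.6197 0.2017] cost 6.869982604417121e-06
[0.6123 0.2021 0.1284] [ 1.7998e+02  8.0000e-02 -1.7938e+02]
```

Emit:
send_rows(offset=[[0.029,0,-0.1],[0.029,0,-0.2],[0.029,0,-0.29],[0.029,0,-0.338],[0.029,0,-0.338]], turn=[[0,0,0],[0,0,0],[0,0,0],[0,0,0],[0,0,0]])

```text
clock: 24.43
tool_pos: [0.6169, 0.2016, 0.0401]
tool_rot: [-179.9, -0.3, -179.4]
wrist_force: [-0.1, -0.5, -1.2]
gripper_width: 0.0648
grip_force: 0.0
```

Emit:
send_rows(offset=[[0,0,0],[0,0,0],[0,0,0]], turn=[[0,0,0],[0,0,0],[0,0,0]])

```text
clock: 24.68
tool_pos: [0.6206, 0.2024, 0.0453]
tool_rot: [180.0, 0.2, -179.3]
wrist_force: [0.3, 0.3, 0.2]
gripper_width: 0.0644
grip_force: 0.0
```

Emit:
send_rows(offset=[[0,0,0],[0,0,0],[0,0,0],[0,0,0],[0,0,0]], turn=[[0,0,0],[0,0,0],[0,0,0],[0,0,0],[0,0,0]], gripper=0.4)

```text
clock: 25.1
tool_pos: [0.6203, 0.2022, 0.0453]
tool_rot: [180.0, 0.2, -179.3]
wrist_force: [-1.0, -1.2, 5.9]
gripper_width: 0.047
grip_force: 40.0
```

Emit:
send_rows(offset=[[0,0,0.02],[0,0,0.1],[0,0,0.25],[0,0,0.4],[0,0,0.55]], turn=[[0,0,0],[0,0,0],[0,0,0],[0,0,0],[0,0,0]])

```text
clock: 25.52
tool_pos: [0.6183, 0.2019, 0.1819]
tool_rot: [-180.0, -0.1, -179.3]
wrist_force: [1.2, -0.1, -0.8]
gripper_width: 0.0472
grip_force: 41.3
```

```bash
python3 - <<'E'
from h import *
s=ctrl.read_state();print(s['tool_pos'],s['gripper_width'],s['grip_force'])
for n in ('scene','side'):
    d=shot(n)
    hsv=cv2.cvtColor(np.ascontiguousarray(d['pixels']),cv2.COLOR_BGR2HSV)
    m=cv2.inRange(hsv,(105,150,40),(125,255,255));m[:230]=0
    N,l,st,c=cv2.connectedComponentsWithStats(m);i=1+np.argmax(st[1:,4])
    hull=cv2.convexHull(np.argwhere(l==i)[:,::-1].astype(np.int32))
    for q in cv2.approxPolyDP(hull,3,True)[:,0]: print(n,q,atz(d,*q,.1)[:2].round(4))
E
```

```text
[0.61834137 0.20193696 0.18186492] 0.047186220607537056 41.349905133247375
scene [422 258] [ 0.6116 -0.4077]
scene [414 309] [ 0.4858 -0.4308]
scene [394 358] [ 0.3778 -0.4317]
scene [318 329] [ 0.3619 -0.3038]
scene [318 310] [ 0.3957 -0.2867]
scene [351 237] [ 0.5911 -0.2644]
side [315 310] [ 0.5953 -0.4375]
side [234 329] [ 0.4138 -0.4608]
side [220 268] [ 0.3917 -0.2884]
side [300 251] [ 0.5915 -0.2622]
side [318 297] [ 0.6087 -0.4042]
```

Emit:
send_rows(offset=[[-0.03,-0.1,0.12],[-0.06,-0.2,0.24],[-0.09,-0.36,0.3],[-0.125,-0.52,0.3],[-0.16,-0.68,0.3]], turn=[[0,0,0],[0,0,0],[0,0,0],[0,0,0],[0,0,0]])

```text
clock: 26.03
tool_pos: [0.5793, 0.031, 0.2577]
tool_rot: [-180.0, 0.2, -179.2]
wrist_force: [1.6, -1.1, -1.1]
gripper_width: 0.0466
grip_force: 41.5
```

Emit:
send_rows(offset=[[-0.034,-0.16,0],[-0.068,-0.32,0],[-0.1,-0.48,0],[-0.135,-0.64,0],[-0.17,-0.8,0]], turn=[[0,0,0],[0,0,0],[0,0,0],[0,0,0],[0,0,0]])

```text
clock: 26.45
tool_pos: [0.5356, -0.1695, 0.2556]
tool_rot: [-180.0, 0.0, -179.3]
wrist_force: [1.1, 0.2, -1.2]
gripper_width: 0.0472
grip_force: 41.5
```

Emit:
send_rows(offset=[[-0.034,-0.16,0],[-0.068,-0.32,0],[-0.1,-0.48,0],[-0.135,-0.63,0],[-0.142,-0.716,-0.08]], turn=[[0,0,0.015],[0,0,0.03],[0,0,0.05],[0,0,0.065],[0,0,0.07]])

```text
clock: 26.87
tool_pos: [0.501, -0.3524, 0.2399]
tool_rot: [-179.6, 0.3, -173.1]
wrist_force: [0.3, -0.3, 0.5]
gripper_width: 0.047
grip_force: 41.6
```

Emit:
send_rows(offset=[[0,0,-0.15],[0,0,-0.3],[0,0,-0.45],[0,0,-0.6],[0,0,-0.64]], turn=[[0,0,0],[0,0,0],[0,0,0],[0,0,0],[0,0,0]])

```text
clock: 27.28
tool_pos: [0.4971, -0.3436, 0.0685]
tool_rot: [179.5, -0.4, -173.0]
wrist_force: [-1.2, 0.5, -1.5]
gripper_width: 0.0472
grip_force: 41.5
```

Emit:
send_rows(offset=[[0,0,0],[0,0,0],[0,0,0]], turn=[[0,0,0],[0,0,0],[0,0,0]])

```text
clock: 27.53
tool_pos: [0.5028, -0.3483, 0.0786]
tool_rot: [-179.8, 0.2, -173.0]
wrist_force: [-0.1, 0.7, -1.1]
gripper_width: 0.047
grip_force: 41.6
```

Emit:
send_rows(offset=[[0,0,0],[0,0,0],[0,0,0],[0,0,0.06],[0,0,0.2]], turn=[[0,0,0],[0,0,0],[0,0,0],[0,0,0],[0,0,0]], gripper=0.76)

```text
clock: 27.95
tool_pos: [0.4983, -0.3444, 0.1214]
tool_rot: [179.6, -0.3, -173.0]
wrist_force: [-0.1, 0.0, -0.9]
gripper_width: 0.0649
grip_force: 0.0
```

Emit:
send_rows(offset=[[0,0,0.1],[0,0,0.2],[0.03,-0.1,0.25],[0.036,-0.2,0.25],[0.036,-0.292,0.25]], turn=[[0,0,0],[0,0,0],[0,0,0],[0,0,0],[0,0,0]], gripper=0.5)

```text
clock: 28.37
tool_pos: [0.5115, -0.4216, 0.1913]
tool_rot: [-179.7, 0.2, -172.9]
wrist_force: [-0.0, 0.5, -0.5]
gripper_width: 0.0428
grip_force: 0.0
```

Emit:
send_rows(offset=[[0,0,0],[0,0,0],[0,0,0]], turn=[[0,0,0],[0,0,0],[0,0,0]])

```text
clock: 28.62
tool_pos: [0.5099, -0.4194, 0.188]
tool_rot: [180.0, 0.0, -173.0]
wrist_force: [0.1, -1.0, -0.7]
gripper_width: 0.0423
grip_force: 0.0
```

```bash
python3 - <<'E'
from h import *
s=ctrl.read_state();print(s['tool_pos'],s['tool_rot'],s['gripper_width'])
d=shot('wrist','w8')
for f in find(d,'bin_mid'): print(f)
E
```

```text
[ 0.50990907 -0.4193592   0.1879584 ] [ 1.79966485e+02  3.66771515e-03 -1.73010566e+02] 0.042348101957270616
(0.64, 370.7, 198.1, [274, 78, 476, 330], 38504)
```

View pics/w8.png

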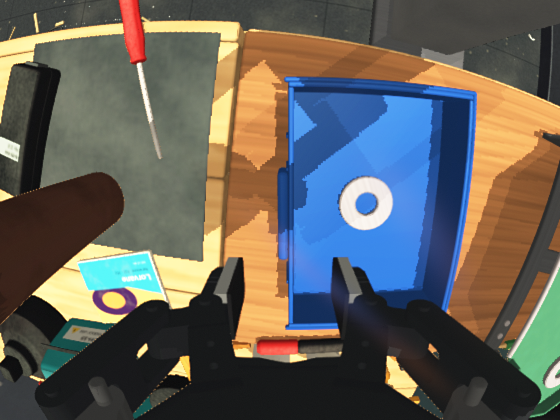

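The stray sits in the bin at (367,204). The pull is at (279..295, 168..260), and the marker lies close to the bin at (255..370, 348).

```bash
python3 - <<'E'
from h import *
d=shot('wrist')
for n,u,v,z in (('pull out',279,214,.1),('pull in',295,214,.1),('pull e1',285,168,.1),('pull e2',285,260,.1),('c1',289,327,.1),('c2',288,79,.1),('c3',474,93,.1),('c4',452,328,.1),('mk1',255,348,.054),('mk2',380,350,.054),('mkm',300,340,.054),('spoutcheek',547,135,.1)):
    print(n,atz(d,u,v,z,True).round(4))
b=shot('side')
print('mark side',[atz(b,u,v,.05).round(3) for u,v in ((328,274),(350,314))], 'cup',atz(b,312,400,0.0).round(3))
E
```

```text
pull out [ 0.5088 -0.4258  0.1   ]
pull in [ 0.5073 -0.414   0.1   ]
pull e1 [ 0.4739 -0.4256  0.1   ]
pull e2 [ 0.5457 -0.4168  0.1   ]
c1 [ 0.6103 -0.4055  0.1   ]
c2 [ 0.4103 -0.4313  0.1   ]
c3 [ 0.392 -0.287  0.1  ]
c4 [ 0.604  -0.2458  0.1   ]
mk1 [ 0.6793 -0.4342  0.054 ]
mk2 [ 0.6698 -0.2934  0.054 ]
mkm [ 0.6611 -0.387   0.054 ]
spoutcheek [ 0.4061 -0.1976  0.1   ]
mark side [array([ 0.657, -0.304,  0.05 ]), array([ 0.682, -0.427,  0.05 ])] cup [ 0.563 -0.592  0.   ]
```

Emit:
send_rows(offset=[[0,-0.003,-0.12],[0,-0.003,-0.25],[0,-0.003,-0.36],[0,-0.003,-0.416],[0,-0.003,-0.416]], turn=[[0,0,0],[0,0,0],[0,0,0],[0,0,0],[0,0,0]])

```text
clock: 29.23
tool_pos: [0.5079, -0.4178, 0.0793]
tool_rot: [179.6, -0.3, -173.0]
wrist_force: [-1.1, 0.0, 0.5]
gripper_width: 0.0427
grip_force: 0.0
```

Emit:
send_rows(offset=[[0,0,0],[0,0,0],[0,0,0]], turn=[[0,0,0],[0,0,0],[0,0,0]])

```text
clock: 29.48
tool_pos: [0.5114, -0.4219, 0.0867]
tool_rot: [-179.8, 0.2, -173.0]
wrist_force: [-0.3, -0.1, 0.0]
gripper_width: 0.0429
grip_force: 0.0
```

Emit:
send_rows(offset=[[0,0,0],[0,0,0],[0,0,0],[0,0,0],[0,0,0]], turn=[[0,0,0],[0,0,0],[0,0,0],[0,0,0],[0,0,0]], gripper=0.05, newtons=50)

```text
clock: 29.9
tool_pos: [0.5106, -0.4212, 0.0854]
tool_rot: [-179.9, 0.1, -173.0]
wrist_force: [-0.7, 0.6, 4.9]
gripper_width: 0.0104
grip_force: 52.1
```

Emit:
send_rows(offset=[[0.003,0.04,0],[0.006,0.09,0],[0.009,0.14,0],[0.012,0.19,0],[0.015,0.24,0]], turn=[[0,0,-0.01],[0,0,-0.025],[0,0,-0.04],[0,0,-0.058],[0,0,-0.075]])

```text
clock: 30.32
tool_pos: [0.5142, -0.3621, 0.0854]
tool_rot: [-179.8, 0.1, -179.8]
wrist_force: [-0.7, -3.9, 4.3]
gripper_width: 0.0106
grip_force: 51.8
```

Emit:
send_rows(offset=[[0.003,0.05,0],[0.006,0.1,0],[0.009,0.15,0],[0.012,0.2,0],[0.015,0.235,0]], turn=[[0,0,-0.015],[0,0,-0.03],[0,0,-0.045],[0,0,-0.06],[0,0,-0.072]])

```text
clock: 30.73
tool_pos: [0.5182, -0.3028, 0.0854]
tool_rot: [-179.8, 0.1, 173.7]
wrist_force: [-1.9, -3.9, 4.4]
gripper_width: 0.0106
grip_force: 51.9
```

Emit:
send_rows(offset=[[0,0,0],[0,0,0],[0,0,0]], turn=[[0,0,0],[0,0,0],[0,0,0]])

```text
clock: 30.98
tool_pos: [0.5183, -0.3015, 0.0854]
tool_rot: [180.0, 0.1, 173.8]
wrist_force: [-0.9, 3.5, 7.8]
gripper_width: 0.0105
grip_force: 52.4
```

Emit:
send_rows(offset=[[0,0,0],[0,0,0],[0,0,0],[0,0,0],[0,0,0]], turn=[[0,0,0],[0,0,0],[0,0,0],[0,0,0],[0,0,0]], gripper=0.5)

```text
clock: 31.4
tool_pos: [0.5172, -0.3018, 0.0836]
tool_rot: [180.0, -0.0, 173.8]
wrist_force: [0.9, -0.4, 0.9]
gripper_width: 0.0427
grip_force: 0.0
```

Emit:
send_rows(offset=[[0,0,0.1],[0,-0.02,0.25],[0,-0.06,0.4],[0,-0.1,0.55],[0,-0.1,0.7]], turn=[[0,0,0],[0,0,0],[0,0,0],[0,0,0],[0,0,0]])

```text
clock: 31.82
tool_pos: [0.517, -0.3282, 0.2605]
tool_rot: [-180.0, -0.0, 173.7]
wrist_force: [1.1, 0.4, 0.1]
gripper_width: 0.0426
grip_force: 0.0
```

```bash
python3 - <<'E'
from h import *
s=ctrl.read_state();print(s['tool_pos'],s['tool_rot'])
d=shot('wrist','w9');shot('side','s9');shot('scene','sc9')
E
```

```text
[ 0.51699895 -0.32818269  0.26047091] [-1.79958949e+02 -1.35194046e-02  1.73716801e+02]
```

View pics/w9.png

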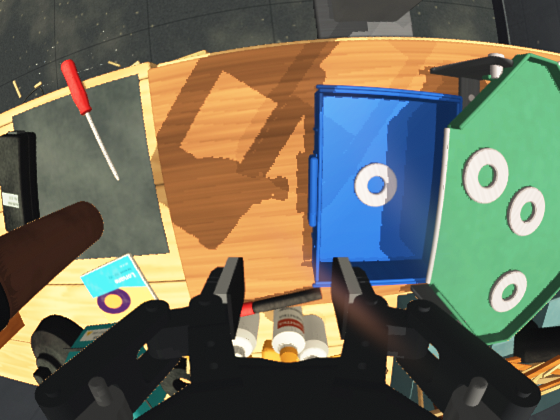

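The bin stands centrally under the spout. The three steel washers are still on the tray at (487,175), (527,210) and (508,291), and the stray is in the bin at (376,185). I'll check the bin in the stand frame and go to the handle.

```bash
python3 - <<'E'
from plan import *
d=shot('wrist');o,ex,ey=frame(np.array([.5605,.0845]),np.radians(-6.3))
f=lambda p:(((p-o)@ex).round(4),((p-o)@ey).round(4))
for n,u,v,z in (('front l',319,87,.1),('front r',315,284,.1),('lip l',450,128,.151),('lip r',428,287,.151)):
    p=atz(d,u,v,z,True)[:2];print(n,p.round(4),f(p))
E
```

```text
front l [ 0.4221 -0.2898] (np.float64(-0.0964), np.float64(-0.1523))
front r [ 0.6237 -0.3113] (np.float64(0.1062), np.float64(-0.1514))
lip l [ 0.4647 -0.1855] (np.float64(-0.0656), np.float64(-0.0439))
lip r [ 0.614  -0.2029] (np.float64(0.0847), np.float64(-0.0448))
```

Emit:
send_rows(offset=[[0.017,0.16,0],[0.034,0.32,0],[0.051,0.48,0],[0.068,0.64,0],[0.085,0.8,0]], turn=[[0,0,0],[0,0,0],[0,0,0],[0,0,0],[0,0,0]], gripper=0.42)

```text
clock: 32.43
tool_pos: [0.5374, -0.1246, 0.2562]
tool_rot: [179.9, -0.2, 173.7]
wrist_force: [0.4, 0.5, -0.1]
gripper_width: 0.036
grip_force: 0.0
```

Emit:
send_rows(offset=[[0.017,0.16,0],[0.034,0.32,0],[0.051,0.48,0],[0.068,0.64,0],[0.085,0.8,0]], turn=[[0,0,0],[0,0,0],[0,0,0],[0,0,0],[0,0,0]])

```text
clock: 32.85
tool_pos: [0.5585, 0.0752, 0.2564]
tool_rot: [-180.0, -0.2, 173.8]
wrist_force: [0.1, -1.4, -0.2]
gripper_width: 0.0358
grip_force: 0.0
```

Emit:
send_rows(offset=[[0,0.05,-0.05],[0,0.05,-0.1],[0,0.05,-0.1],[0,0.05,-0.1],[0,0.05,-0.1]], turn=[[0,0,0],[0,0,0],[0,0,0],[0,0,0],[0,0,0]])

```text
clock: 33.27
tool_pos: [0.5596, 0.0841, 0.2331]
tool_rot: [-180.0, -0.1, 173.7]
wrist_force: [-0.1, 0.3, -0.3]
gripper_width: 0.0358
grip_force: 0.0
```

```bash
python3 - <<'E'
from h import *
s=ctrl.read_state();print(s['tool_pos'],s['tool_rot'],s['gripper_width'])
d=shot('wrist','w10')
for f in find(d,'tray_handle',.2): print(f)
hsv=cv2.cvtColor(np.ascontiguousarray(d['pixels']),cv2.COLOR_BGR2HSV)
E
```

```text
[0.55964565 0.08413147 0.23310797] [-1.79961350e+02 -9.31197474e-02  1.73675005e+02] 0.03578267102395105
(0.7, 137.8, 202.6, [0, 39, 305, 352], 49388)
```

View pics/w10.png

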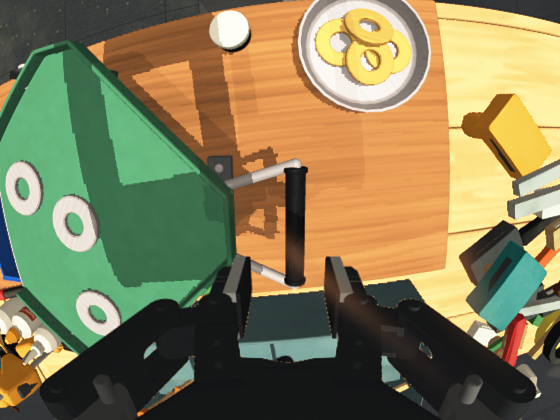

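The handle bar runs from (296,170) to (293,283). The dish and its brass are intact, and the steel washers are still on the tray.

```bash
python3 - <<'E'
from h import *
d=shot('wrist')
e=[atz(d,u,v,.162,True)[:2] for u,v in ((296,170),(293,283))];m=(e[0]+e[1])/2
print(e,m,np.linalg.norm(e[0]-e[1]),np.degrees(np.arctan2(*(e[1]-e[0])[::-1])))
lip=np.array([.5385,-.195]);  # mean of lip ends
v=m-lip;print(np.linalg.norm(v),np.degrees(np.arctan2(v[1],v[0]))-90)
s=ctrl.read_state();print(s['tool_pos'])
E
```

```text
[array([0.52349469, 0.0936179 ]), array([0.60824695, 0.08267021])] [0.56587082 0.08814405] 0.0854564028863321 -7.3603003999677865
0.28446391236730884 -5.521482561945874
[0.5604878  0.08433444 0.23456789]
```

Emit:
send_rows(offset=[[0.02,0.015,-0.1],[0.02,0.015,-0.2],[0.02,0.015,-0.3],[0.02,0.015,-0.382],[0.02,0.015,-0.382]], turn=[[0,0,0],[0,0,0],[0,0,0],[0,0,0],[0,0,0]])

```text
clock: 33.83
tool_pos: [0.562, 0.0885, 0.1339]
tool_rot: [-179.9, -0.4, 173.7]
wrist_force: [-1.4, 0.6, -0.2]
gripper_width: 0.0358
grip_force: 0.0
```

Emit:
send_rows(offset=[[0,0,0],[0,0,0],[0,0,0]], turn=[[0,0,0],[0,0,0],[0,0,0]])

```text
clock: 34.08
tool_pos: [0.5666, 0.0892, 0.1408]
tool_rot: [180.0, 0.2, 173.8]
wrist_force: [0.1, 0.2, -0.2]
gripper_width: 0.036
grip_force: 0.0
```

Emit:
send_rows(offset=[[0,0,0],[0,0,0],[0,0,0],[0,0,0],[0,0,0]], turn=[[0,0,0],[0,0,0],[0,0,0],[0,0,0],[0,0,0]], gripper=0.05, newtons=50)

```text
clock: 34.5
tool_pos: [0.566, 0.0886, 0.1402]
tool_rot: [-179.9, 0.1, 173.8]
wrist_force: [-2.5, -4.0, 6.8]
gripper_width: 0.0123
grip_force: 48.8
```

```bash
python3 - <<'E'
from h import *
s=ctrl.read_state();p=s['tool_pos'];print(p,s['wrist_force'],s['gripper_width'])
c0,s0=np.cos(np.radians(-6.3)),np.sin(np.radians(-6.3))
ey=np.array([-s0,c0,0]);ex=np.array([c0,s0,0]);o=np.array([.540,-.1456,.148])
z0=p[2]-.148
P=lambda a:o+ey*(.235*np.cos(a)-z0*np.sin(a))+np.array([0,0,.235*np.sin(a)+z0*np.cos(a)])
A=[0,.12,.24,.32,.40,.52,.65]
for a,b in zip(A,A[1:]):
    t=np.linspace(a,b,6)[1:]
    print(b,'off',[((P(x)-P(a))/.25).round(3).tolist() for x in t],'turn',[(ex*(x-a)/(np.pi/2)).round(3).tolist() for x in t])
E
```

```text
[0.56596049 0.08864659 0.14021423] [-2.54784011 -3.9567891   6.76133884] 0.012261554023797269
0.12 off [[0.0, 0.0, 0.023], [0.0, 0.0, 0.045], [-0.0, -0.0, 0.068], [-0.0, -0.001, 0.09], [-0.0, -0.003, 0.113]] turn [[0.015, -0.002, 0.0], [0.03, -0.003, 0.0], [0.046, -0.005, 0.0], [0.061, -0.007, 0.0], [0.076, -0.008, 0.0]]
0.24 off [[-0.0, -0.002, 0.022], [-0.001, -0.005, 0.045], [-0.001, -0.008, 0.067], [-0.001, -0.012, 0.089], [-0.002, -0.016, 0.112]] turn [[0.015, -0.002, 0.0], [0.03, -0.003, 0.0], [0.046, -0.005, 0.0], [0.061, -0.007, 0.0], [0.076, -0.008, 0.0]]
0.32 off [[-0.0, -0.003, 0.015], [-0.001, -0.007, 0.029], [-0.001, -0.01, 0.044], [-0.002, -0.014, 0.058], [-0.002, -0.018, 0.073]] turn [[0.01, -0.001, 0.0], [0.02, -0.002, 0.0], [0.03, -0.003, 0.0], [0.04, -0.004, 0.0], [0.051, -0.006, 0.0]]
0.4 off [[-0.0, -0.004, 0.014], [-0.001, -0.009, 0.029], [-0.002, -0.014, 0.043], [-0.002, -0.019, 0.057], [-0.003, -0.024, 0.071]] turn [[0.01, -0.001, 0.0], [0.02, -0.002, 0.0], [0.03, -0.003, 0.0], [0.04, -0.004, 0.0], [0.051, -0.006, 0.0]]
0.52 off [[-0.001, -0.008, 0.021], [-0.002, -0.017, 0.042], [-0.003, -0.026, 0.062], [-0.004, -0.036, 0.083], [-0.005, -0.046, 0.103]] turn [[0.015, -0.002, 0.0], [0.03, -0.003, 0.0], [0.046, -0.005, 0.0], [0.061, -0.007, 0.0], [0.076, -0.008, 0.0]]
0.65 off [[-0.001, -0.012, 0.021], [-0.003, -0.024, 0.043], [-0.004, -0.037, 0.063], [-0.006, -0.05, 0.084], [-0.007, -0.064, 0.104]] turn [[0.016, -0.002, 0.0], [0.033, -0.004, 0.0], [0.049, -0.005, 0.0], [0.066, -0.007, 0.0], [0.082, -0.009, 0.0]]
```

Emit:
send_rows(offset=[[0,0,0.023],[0,0,0.045],[0,0,0.068],[0,-0.001,0.09],[0,-0.003,0.113]], turn=[[0.015,-0.002,0],[0.03,-0.003,0],[0.046,-0.005,0],[0.061,-0.007,0],[0.076,-0.008,0]])

```text
clock: 34.92
tool_pos: [0.5659, 0.0881, 0.1672]
tool_rot: [173.1, 0.1, 173.8]
wrist_force: [3.4, -3.5, -3.4]
gripper_width: 0.0122
grip_force: 48.9
```

```bash
python3 - <<'E'
from h import *
s=ctrl.read_state();print(s['tool_pos'],s['tool_rot'],s['wrist_force'],s['grip_force'],s['gripper_width'])
d=shot('side','s11')
hsv=cv2.cvtColor(np.ascontiguousarray(d['pixels']),cv2.COLOR_BGR2HSV)
m=cv2.inRange(hsv,(105,150,40),(125,255,255));m[:215]=0
N,l,st,c=cv2.connectedComponentsWithStats(m);i=1+np.argmax(st[1:,4])
hull=cv2.convexHull(np.argwhere(l==i)[:,::-1].astype(np.int32))
for q in cv2.approxPolyDP(hull,3,True)[:,0]: print(q,atz(d,*q,.1)[:2].round(4))
E
```

```text
[0.56586364 0.08807146 0.16723265] [1.73082811e+02 1.11497713e-01 1.73759021e+02] [ 3.41074579 -3.46426555 -3.40195258] 48.931912779808044 0.012180493129394909
[311 277] [ 0.6035 -0.3459]
[234 279] [ 0.4229 -0.3263]
[233 225] [ 0.4323 -0.148 ]
[309 222] [ 0.6321 -0.1657]
[314 263] [ 0.6186 -0.305 ]
```

Forces are small and the bin is in place, so I'll keep tilting.

Emit:
send_rows(offset=[[0,-0.002,0.022],[-0.001,-0.005,0.045],[-0.001,-0.008,0.067],[-0.001,-0.012,0.089],[-0.002,-0.016,0.112]], turn=[[0.015,-0.002,0],[0.03,-0.003,0],[0.046,-0.005,0],[0.061,-0.007,0],[0.076,-0.008,0]])

```text
clock: 35.38
tool_pos: [0.5653, 0.0842, 0.195]
tool_rot: [166.2, 0.1, 173.7]
wrist_force: [5.0, -3.5, -4.1]
gripper_width: 0.0122
grip_force: 49.4
```

Emit:
send_rows(offset=[[0,-0.003,0.015],[-0.001,-0.007,0.029],[-0.001,-0.01,0.044],[-0.002,-0.014,0.058],[-0.002,-0.018,0.073]], turn=[[0.01,-0.001,0],[0.02,-0.002,0],[0.03,-0.003,0],[0.04,-0.004,0],[0.051,-0.006,0]])

```text
clock: 35.8
tool_pos: [0.5648, 0.0797, 0.2132]
tool_rot: [161.6, 0.1, 173.7]
wrist_force: [5.4, -2.5, -2.5]
gripper_width: 0.012
grip_force: 49.4
```

Emit:
send_rows(offset=[[0,0,0],[0,0,0],[0,0,0],[0,0,0],[0,0,0]], turn=[[0,0,0],[0,0,0],[0,0,0],[0,0,0],[0,0,0]])

```text
clock: 36.22
tool_pos: [0.5649, 0.0798, 0.213]
tool_rot: [161.7, 0.1, 173.7]
wrist_force: [5.6, -3.7, -1.5]
gripper_width: 0.012
grip_force: 49.6
```

Emit:
send_rows(offset=[[0,-0.004,0.014],[-0.001,-0.009,0.029],[-0.002,-0.014,0.043],[-0.002,-0.019,0.057],[-0.003,-0.024,0.071]], turn=[[0.01,-0.001,0],[0.02,-0.002,0],[0.03,-0.003,0],[0.04,-0.004,0],[0.051,-0.006,0]])

```text
clock: 36.63
tool_pos: [0.5642, 0.074, 0.2308]
tool_rot: [157.0, 0.2, 173.7]
wrist_force: [7.2, -3.0, -3.4]
gripper_width: 0.0123
grip_force: 49.6
```

Emit:
send_rows(offset=[[0,0,0],[0,0,0],[0,0,0],[0,0,0],[0,0,0]], turn=[[0,0,0],[0,0,0],[0,0,0],[0,0,0],[0,0,0]])

```text
clock: 37.05
tool_pos: [0.5642, 0.0739, 0.2308]
tool_rot: [157.1, 0.2, 173.7]
wrist_force: [5.5, -2.5, -2.0]
gripper_width: 0.012
grip_force: 49.8
```

Emit:
send_rows(offset=[[-0.001,-0.008,0.021],[-0.002,-0.017,0.042],[-0.003,-0.026,0.062],[-0.004,-0.036,0.083],[-0.005,-0.046,0.103]], turn=[[0.015,-0.002,0],[0.03,-0.003,0],[0.046,-0.005,0],[0.061,-0.007,0],[0.076,-0.008,0]])

```text
clock: 37.47
tool_pos: [0.563, 0.0625, 0.2566]
tool_rot: [150.1, 0.1, 173.7]
wrist_force: [8.1, -2.7, -3.5]
gripper_width: 0.0124
grip_force: 49.8
```

Emit:
send_rows(offset=[[-0.001,-0.012,0.021],[-0.003,-0.024,0.043],[-0.004,-0.037,0.063],[-0.006,-0.05,0.084],[-0.007,-0.064,0.104]], turn=[[0.016,-0.002,0],[0.033,-0.004,0],[0.049,-0.005,0],[0.066,-0.007,0],[0.082,-0.009,0]])

```text
clock: 37.88
tool_pos: [0.5612, 0.0468, 0.2827]
tool_rot: [142.6, 0.1, 173.7]
wrist_force: [6.9, 0.1, -3.1]
gripper_width: 0.0121
grip_force: 49.8
```

Emit:
send_rows(offset=[[0,0,0],[0,0,0],[0,0,0],[0,0,0],[0,0,0]], turn=[[0,0,0],[0,0,0],[0,0,0],[0,0,0],[0,0,0]])

```text
clock: 38.3
tool_pos: [0.5612, 0.0469, 0.2826]
tool_rot: [142.7, 0.1, 173.7]
wrist_force: [6.2, -1.2, -1.7]
gripper_width: 0.0121
grip_force: 50.2
```

Emit:
send_rows(offset=[[0,0,0],[0,0,0],[0,0,0],[0,0,0],[0,0,0]], turn=[[0,0,0],[0,0,0],[0,0,0],[0,0,0],[0,0,0]])

```text
clock: 38.72
tool_pos: [0.5612, 0.0469, 0.2826]
tool_rot: [142.7, 0.1, 173.7]
wrist_force: [6.5, -1.8, -1.7]
gripper_width: 0.0123
grip_force: 50.2
```

```bash
python3 - <<'E'
from h import *
a=np.ascontiguousarray(shot('scene')['pixels'])[110:340,140:440];b=np.ascontiguousarray(shot('side')['pixels'])[110:340,180:380]
cv2.imwrite('pics/t1.png',cv2.resize(np.hstack([a,b]),None,fx=1.6,fy=1.6))
E
```

```text
(no output)
```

View pics/t1.png

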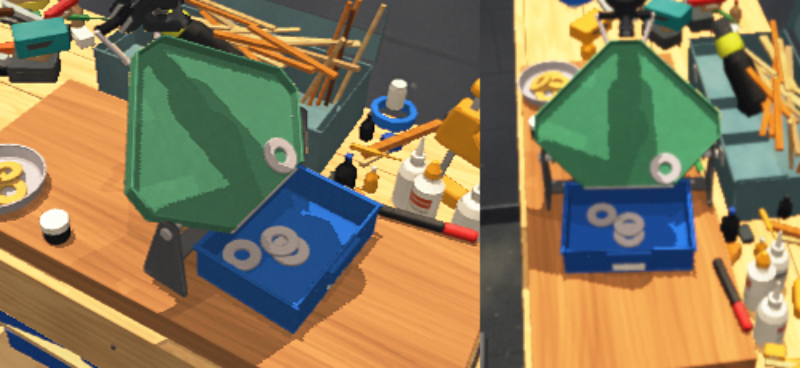

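Three steel washers are now in the bin. One has caught at the rim end beside the notch, at side crop (665,168), so I'll tilt further and jog the tray a little.

Emit:
send_rows(offset=[[-0.002,-0.014,0.018],[-0.003,-0.027,0.036],[-0.005,-0.041,0.053],[-0.006,-0.055,0.071],[-0.008,-0.07,0.088]], turn=[[0.015,-0.002,0],[0.03,-0.003,0],[0.046,-0.005,0],[0.061,-0.007,0],[0.076,-0.008,0]])

```text
clock: 39.23
tool_pos: [0.5592, 0.0296, 0.3047]
tool_rot: [135.8, 0.1, 173.7]
wrist_force: [8.3, 0.3, -1.5]
gripper_width: 0.0118
grip_force: 50.1
```

Emit:
send_rows(offset=[[0,0,0],[0,0,0],[0,0,0],[0,0,0],[0,0,0]], turn=[[0,0,0],[0,0,0],[0,0,0],[0,0,0],[0,0,0]])

```text
clock: 39.65
tool_pos: [0.5592, 0.0296, 0.3047]
tool_rot: [135.8, 0.1, 173.7]
wrist_force: [7.5, -0.6, -0.9]
gripper_width: 0.0123
grip_force: 50.4
```

```bash
cat > lk.py <<'E'
from h import *
import sys
d=shot('side');hsv=cv2.cvtColor(np.ascontiguousarray(d['pixels']),cv2.COLOR_BGR2HSV)
m=cv2.inRange(hsv,(0,0,110),(179,60,255));N,l,s,c=cv2.connectedComponentsWithStats(m)
for k in range(1,N):
    if s[k,4]>80 and 215<c[k][0]<330 and 140<c[k][1]<340: print(s[k],c[k].round())
E
python3 lk.py
```

```text
[311 135  28  38 471] [325. 157.]
[204 148  38  26 324] [219. 157.]
[247 237  36  28 524] [267. 250.]
[289 236  19  15 184] [298. 243.]
[263 274  20   5  84] [273. 276.]
```

```bash
python3 - <<'E'
from h import *
a=np.ascontiguousarray(shot('scene')['pixels'])[110:340,140:440];b=np.ascontiguousarray(shot('side')['pixels'])[110:340,180:380]
cv2.imwrite('pics/t2.png',cv2.resize(np.hstack([a,b]),None,fx=1.6,fy=1.6))
E
```

```text
(no output)
```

View pics/t2.png

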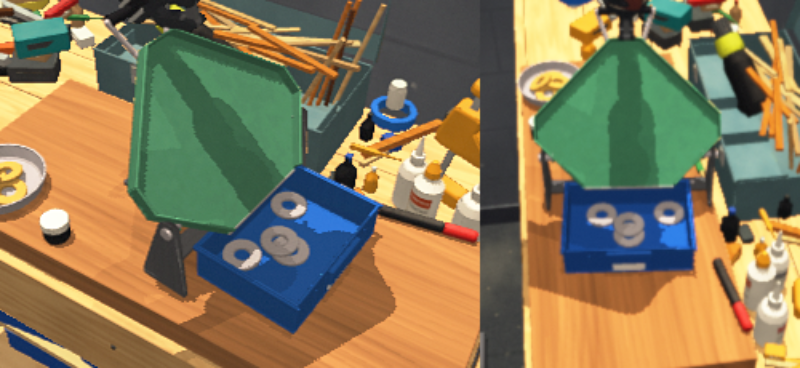

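The tray is empty and all four steel washers are in the bin. Now I'll lower the tray along the same arc.

```bash
python3 - <<'E'
import numpy as np
c0,s0=np.cos(np.radians(-6.3)),np.sin(np.radians(-6.3))
ey=np.array([-s0,c0,0]);ex=np.array([c0,s0,0]);z0=-.0078
P=lambda a:ey*(.235*np.cos(a)-z0*np.sin(a))+np.array([0,0,.235*np.sin(a)+z0*np.cos(a)])
A=[.77,.57,.38,.19,0]
for a,b in zip(A,A[1:]):
    t=np.linspace(a,b,6)[1:]
    print(b,'off',[((P(x)-P(a))/.25).round(3).tolist() for x in t],'turn',[(ex*(x-a)/(np.pi/2)).round(3).tolist() for x in t])
E
```

```text
0.57 off [[0.003, 0.025, -0.028], [0.005, 0.048, -0.058], [0.008, 0.07, -0.088], [0.01, 0.091, -0.119], [0.012, 0.111, -0.151]] turn [[-0.025, 0.003, -0.0], [-0.051, 0.006, -0.0], [-0.076, 0.008, -0.0], [-0.101, 0.011, -0.0], [-0.127, 0.014, -0.0]]
0.38 off [[0.002, 0.018, -0.031], [0.004, 0.034, -0.063], [0.005, 0.049, -0.095], [0.007, 0.063, -0.128], [0.008, 0.076, -0.161]] turn [[-0.024, 0.003, -0.0], [-0.048, 0.005, -0.0], [-0.072, 0.008, -0.0], [-0.096, 0.011, -0.0], [-0.12, 0.013, -0.0]]
0.19 off [[0.001, 0.011, -0.034], [0.002, 0.022, -0.068], [0.003, 0.03, -0.103], [0.004, 0.038, -0.138], [0.005, 0.044, -0.173]] turn [[-0.024, 0.003, -0.0], [-0.048, 0.005, -0.0], [-0.072, 0.008, -0.0], [-0.096, 0.011, -0.0], [-0.12, 0.013, -0.0]]
0 off [[0.001, 0.005, -0.035], [0.001, 0.008, -0.071], [0.001, 0.011, -0.107], [0.001, 0.011, -0.142], [0.001, 0.011, -0.178]] turn [[-0.024, 0.003, -0.0], [-0.048, 0.005, -0.0], [-0.072, 0.008, -0.0], [-0.096, 0.011, -0.0], [-0.12, 0.013, -0.0]]
```

Emit:
send_rows(offset=[[0.003,0.025,-0.028],[0.005,0.048,-0.058],[0.008,0.07,-0.088],[0.01,0.091,-0.119],[0.012,0.111,-0.151]], turn=[[-0.025,0.003,0],[-0.051,0.006,0],[-0.076,0.008,0],[-0.101,0.011,0],[-0.127,0.014,0]])

```text
clock: 40.22
tool_pos: [0.5623, 0.0568, 0.2668]
tool_rot: [147.5, 0.1, 173.7]
wrist_force: [4.7, -4.6, -0.7]
gripper_width: 0.0124
grip_force: 50.7
```

Emit:
send_rows(offset=[[0.002,0.018,-0.031],[0.004,0.034,-0.063],[0.005,0.049,-0.095],[0.007,0.063,-0.128],[0.008,0.076,-0.161]], turn=[[-0.024,0.003,0],[-0.048,0.005,0],[-0.072,0.008,0],[-0.096,0.011,0],[-0.12,0.013,0]])

```text
clock: 40.63
tool_pos: [0.5644, 0.0754, 0.2266]
tool_rot: [158.4, 0.2, 173.7]
wrist_force: [5.4, -5.1, -0.9]
gripper_width: 0.0122
grip_force: 50.7
```

Emit:
send_rows(offset=[[0.001,0.011,-0.034],[0.002,0.022,-0.068],[0.003,0.03,-0.103],[0.004,0.038,-0.138],[0.005,0.044,-0.173]], turn=[[-0.024,0.003,0],[-0.048,0.005,0],[-0.072,0.008,0],[-0.096,0.011,0],[-0.12,0.013,0]])

```text
clock: 41.05
tool_pos: [0.5656, 0.0862, 0.1835]
tool_rot: [169.3, 0.2, 173.8]
wrist_force: [5.3, -6.4, 0.1]
gripper_width: 0.0121
grip_force: 50.7
```

Emit:
send_rows(offset=[[0.001,0.005,-0.035],[0.001,0.008,-0.071],[0.001,0.011,-0.107],[0.001,0.011,-0.138],[0.001,0.011,-0.172]], turn=[[-0.024,0.003,0],[-0.048,0.005,0],[-0.072,0.008,0],[-0.096,0.011,0],[-0.12,0.013,0]])

```text
clock: 41.47
tool_pos: [0.5659, 0.0886, 0.1407]
tool_rot: [-179.8, 0.2, 173.8]
wrist_force: [3.8, -7.5, 0.1]
gripper_width: 0.0123
grip_force: 50.7
```

Emit:
send_rows(offset=[[0,0,0],[0,0,0],[0,0,0]], turn=[[0,0,0],[0,0,0],[0,0,0]])

```text
clock: 41.72
tool_pos: [0.5656, 0.0888, 0.1403]
tool_rot: [-179.9, 0.1, 173.8]
wrist_force: [5.6, -7.1, -2.4]
gripper_width: 0.012
grip_force: 51.3
```

Emit:
send_rows(offset=[[0,0,0],[0,0,0],[0,0,0],[0,0,0],[0,0,0]], turn=[[0,0,0],[0,0,0],[0,0,0],[0,0,0],[0,0,0]], gripper=0.45)

```text
clock: 42.13
tool_pos: [0.5644, 0.0901, 0.1401]
tool_rot: [179.9, -0.0, 173.8]
wrist_force: [-0.2, -0.2, -0.3]
gripper_width: 0.0385
grip_force: 0.0
```

Emit:
send_rows(offset=[[0,0,0.08],[0,0,0.2],[0,0,0.34],[0,0,0.48],[-0.02,-0.15,0.48]], turn=[[0,0,0],[0,0,0],[0,0,0],[0,0,0],[0,0,0]])

```text
clock: 42.55
tool_pos: [0.5637, 0.0566, 0.2691]
tool_rot: [179.7, 0.7, 174.1]
wrist_force: [1.1, 0.1, 1.9]
gripper_width: 0.0387
grip_force: 0.0
```

Emit:
send_rows(offset=[[-0.02,-0.16,0],[-0.04,-0.32,0],[-0.06,-0.48,0],[-0.08,-0.64,0],[-0.1,-0.8,0]], turn=[[0,0,0],[0,0,0],[0,0,0],[0,0,0],[0,0,0]])

```text
clock: 42.97
tool_pos: [0.5341, -0.1493, 0.2604]
tool_rot: [179.9, 0.0, 173.8]
wrist_force: [0.7, -0.4, -0.0]
gripper_width: 0.0385
grip_force: 0.0
```

Emit:
send_rows(offset=[[-0.02,-0.16,0],[-0.04,-0.32,0],[-0.06,-0.48,0],[-0.07,-0.615,0],[-0.07,-0.615,-0.1]], turn=[[0,0,0],[0,0,0],[0,0,0],[0,0,0],[0,0,0]])

```text
clock: 43.38
tool_pos: [0.5183, -0.3095, 0.2404]
tool_rot: [-179.6, 0.5, 173.5]
wrist_force: [0.3, -0.0, 0.4]
gripper_width: 0.0384
grip_force: 0.0
```

Emit:
send_rows(offset=[[0,0,0],[0,0,0],[0,0,0]], turn=[[0,0,0],[0,0,0],[0,0,0]])

```text
clock: 43.63
tool_pos: [0.5174, -0.3005, 0.2355]
tool_rot: [179.9, -0.0, 173.8]
wrist_force: [0.4, 0.3, 0.3]
gripper_width: 0.0388
grip_force: 0.0
```

```bash
python3 - <<'E'
from h import *
s=ctrl.read_state();print(s['tool_pos'],s['tool_rot'],s['gripper_width'])
d=shot('wrist','w12')
i=np.ascontiguousarray(d['pixels']);hsv=cv2.cvtColor(i,cv2.COLOR_BGR2HSV)
m=cv2.inRange(hsv,(100,120,30),(128,255,255));N,l,st,c=cv2.connectedComponentsWithStats(m);k=1+np.argmax(st[1:,4])
print(st[k]);hull=cv2.convexHull(np.argwhere(l==k)[:,::-1].astype(np.int32))
for q in cv2.approxPolyDP(hull,3,True)[:,0]: print(q,atz(d,*q,.1,True)[:2].round(4))
E
```

```text
[ 0.51740373 -0.30053245  0.23545372] [ 1.79869530e+02 -3.03360762e-02  1.73825187e+02] 0.03878181342165835
[  280    85   171   218 21493]
[449  95] [ 0.4326 -0.1427]
[406 297] [ 0.6341 -0.1879]
[287 302] [ 0.6219 -0.3124]
[280 191] [ 0.5081 -0.3063]
[286  86] [ 0.4178 -0.2912]
[368  87] [ 0.424  -0.2211]
```

View pics/w12.png

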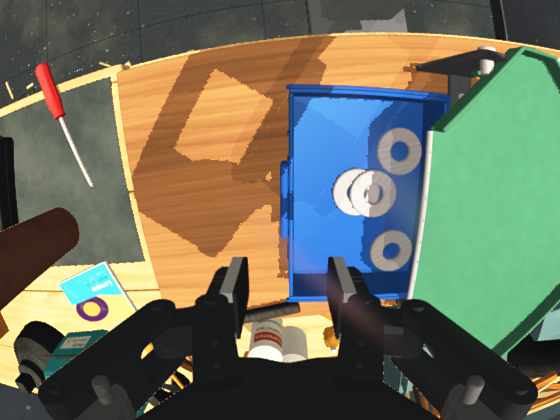

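The tray is level and empty. All four steel washers lie in the bin, between (335,130) and (420,270). The pull is at (284,200). I'll pinch it and draw the bin out.

Emit:
send_rows(offset=[[0.002,-0.006,-0.15],[0.002,-0.006,-0.3],[0.002,-0.006,-0.45],[0.002,-0.006,-0.56],[0.002,-0.006,-0.606]], turn=[[0,0,0],[0,0,0],[0,0,0],[0,0,0],[0,0,0]])

```text
clock: 44.1
tool_pos: [0.5163, -0.3003, 0.0801]
tool_rot: [179.7, -0.3, 173.9]
wrist_force: [-0.3, 1.0, -0.7]
gripper_width: 0.0384
grip_force: 0.0
```

Emit:
send_rows(offset=[[0,0,0],[0,0,0],[0,0,0]], turn=[[0,0,0],[0,0,0],[0,0,0]])

```text
clock: 44.35
tool_pos: [0.5197, -0.304, 0.0867]
tool_rot: [-179.9, 0.2, 173.8]
wrist_force: [-1.1, 0.3, -0.9]
gripper_width: 0.0385
grip_force: 0.0
```

Emit:
send_rows(offset=[[0,0,0],[0,0,0],[0,0,0],[0,0,0],[0,0,0]], turn=[[0,0,0],[0,0,0],[0,0,0],[0,0,0],[0,0,0]], gripper=0.05)

```text
clock: 44.77
tool_pos: [0.5193, -0.3034, 0.0862]
tool_rot: [180.0, 0.2, 173.8]
wrist_force: [-0.2, 2.8, 5.8]
gripper_width: 0.0104
grip_force: 50.3
```

Emit:
send_rows(offset=[[-0.004,-0.03,0],[-0.009,-0.08,0],[-0.014,-0.13,0],[-0.019,-0.18,0],[-0.024,-0.22,0]], turn=[[0,0,0],[0,0,0],[0,0,0],[0,0,0],[0,0,0]])

```text
clock: 45.18
tool_pos: [0.5134, -0.3577, 0.0862]
tool_rot: [179.8, 0.2, 173.8]
wrist_force: [0.8, 8.7, 9.5]
gripper_width: 0.0105
grip_force: 50.6
```

Emit:
send_rows(offset=[[-0.005,-0.05,0],[-0.01,-0.1,0],[-0.015,-0.15,0],[-0.02,-0.2,0],[-0.024,-0.22,0]], turn=[[0,0,0],[0,0,0],[0,0,0],[0,0,0],[0,0,0]])

```text
clock: 45.6
tool_pos: [0.5072, -0.4137, 0.0862]
tool_rot: [179.9, 0.2, 173.7]
wrist_force: [2.8, 8.7, 8.8]
gripper_width: 0.0107
grip_force: 50.6
```

Emit:
send_rows(offset=[[0,0,0],[0,0,0],[0,0,0],[0,0,0],[0,0,0]], turn=[[0,0,0],[0,0,0],[0,0,0],[0,0,0],[0,0,0]], gripper=0.45)

```text
clock: 46.02
tool_pos: [0.5057, -0.4128, 0.0835]
tool_rot: [179.9, -0.0, 173.8]
wrist_force: [0.2, -0.1, 0.2]
gripper_width: 0.0379
grip_force: 0.0
```

Emit:
send_rows(offset=[[0,0,0.1],[0,0,0.25],[0,0,0.4],[0,0,0.55],[0,0,0.7]], turn=[[0,0,0],[0,0,0],[0,0,0],[0,0,0],[0,0,0]])

```text
clock: 46.43
tool_pos: [0.5055, -0.4126, 0.2602]
tool_rot: [179.9, -0.0, 173.8]
wrist_force: [0.5, 0.0, -0.2]
gripper_width: 0.0385
grip_force: 0.0
```

Emit:
send_rows(offset=[[0,0,0],[0,0,0],[0,0,0],[0,0,0],[0,0,0]], turn=[[0,0,0],[0,0,0],[0,0,0],[0,0,0],[0,0,0]])

```text
clock: 46.85
tool_pos: [0.505, -0.4123, 0.2562]
tool_rot: [179.8, -0.2, 173.8]
wrist_force: [0.1, -0.7, -0.1]
gripper_width: 0.0385
grip_force: 0.0
```

```bash
python3 - <<'E'
from h import *
a=np.ascontiguousarray(shot('scene')['pixels'])[140:380,80:470];b=np.ascontiguousarray(shot('side')['pixels'])[130:370,190:380]
cv2.imwrite('pics/t3.png',cv2.resize(np.hstack([a,b]),None,fx=1.35,fy=1.35))
E
```

```text
(no output)
```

View pics/t3.png

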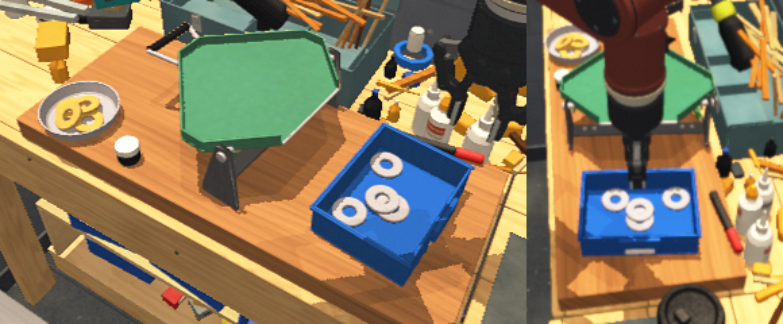

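All four steel washers are in the bin, which is drawn clear of the tray. The brass washers are in the dish, the tray is level and nothing is touching the robot.

```bash
python3 -c "
from rig import ctrl
print(ctrl.hand_in())"
```

```text
the job is handed in; nothing more can be done
None
```

The job is handed in, though no verdict came back: the last picture shows four brass washers in the dish, four steel (three from the tray and the one stray I found) in the bin drawn clear of the level, empty tray, and the bottle, marker and pot untouched.

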